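# Sort the culture vials and tip box into their colour trays

## Task

Sort the samples by cap colour: both orange-capped vials go into the orange tray, both blue-capped vials into the blue tray, and the tip box with the yellow lid into the yellow tray. Take the orange vial at the front of the sloped lane first out of that lane, let the blue one behind it roll down to the stop, and take it from there; the two lane vials end lying on their sides on the tray floor, the standing vials and the box end upright and flat on the tray floor. The vials are glass: set everything down, do not drop it, and leave the green tube rack where it is.

Things in the scene. Friction and masses are not known exactly. Their poses are not given: they have to be found in the camera images.
- lane_vial_orange: Orange cap, front vial of the lane, at the start resting against the lane's stop. Glass vial lying on its side, a cylinder 36 mm in diameter, 54 mm long, 40 to 85 g. Origin: its centre; y axis: the cylinder's axis, with the 18 mm long cap at the +y end (x and z turn as it rolls).
- lane_vial_blue: Blue cap, second in the lane, touching the front vial from behind, between the side guides; rolls to the stop by itself within about 1 s when the front one is lifted out. Glass vial lying on its side, a cylinder 36 mm in diameter, 54 mm long, 40 to 85 g. Origin: its centre; y axis: the cylinder's axis, with the 18 mm long cap at the +y end (x and z turn as it rolls).
- stand_vial_orange: Orange cap. Glass sample vial standing upright on the bench, cap up, a cylinder 36 mm in diameter and 54 mm high, about 40 to 85 g. Origin: centre of its underside; z axis up. Round, so its yaw does not matter.
- stand_vial_blue: Blue cap. Glass sample vial standing upright on the bench, cap up, a cylinder 36 mm in diameter and 54 mm high, about 40 to 85 g. Origin: centre of its underside; z axis up. Round, so its yaw does not matter.
- tip_box: Pipette-tip box, white with a yellow lid fixed on, 60 (x) x 84 (y) x 46 mm high, about 85 to 170 g, on the bench. Origin: centre of its underside; can be gripped across its 60 mm width (along its x axis).
- tray_orange: Orange sorting tray. A 4 mm wide divider along its x axis at y = 0, as high as the walls, makes two bays, each 130 (x) x 73 (y) mm, centred at y = +38.5 and -38.5 mm; each takes one vial. Fixed, open on top: outside 136 (x) x 156 (y) x 25 mm high, walls 3 mm, floor 4 mm thick; inside 130 x 150 mm. Origin: centre of the underside.
- tray_blue: Blue sorting tray. A 4 mm wide divider along its x axis at y = 0, as high as the walls, makes two bays, each 130 (x) x 73 (y) mm, centred at y = +38.5 and -38.5 mm; each takes one vial. Fixed, open on top: outside 136 (x) x 156 (y) x 25 mm high, walls 3 mm, floor 4 mm thick; inside 130 x 150 mm. Origin: centre of the underside.
- tray_yellow: Yellow sorting tray, no divider. Fixed, open on top: outside 136 (x) x 156 (y) x 25 mm high, walls 3 mm, floor 4 mm thick; inside 130 x 150 mm. Origin: centre of the underside.
- lane_pick (a point): Front place of the fixed sloped white lane: centre of a vial resting on the stop, 51 mm above the bench. x: level, up the lane; y: across it, along the vial axis; z up. Floor 30 mm wide, sloped 0.2 rad; stop 13 mm high. No side guides within 20 mm up-lane, so fingers pass both vial ends, down to 25 mm above the bench; then guides, 65 mm over their outsides, under 85 mm high.
- tube_rack: Bystander: loose green test-tube rack, 66 (x) x 120 (y) x 58 mm, on the far side of the bench. Origin: centre of the underside. To be left where it is.
There are look-alikes about, which are no part of the job. Several things have the shape of the tray_orange; the one meant has the colours described above.

How it is judged (in metres and radians):
On the way:
1. the orange front vial is out of the lane and the blue one has rolled down to the stop (distance between lane_vial_orange and lane_pick above 0.05 m and distance between lane_vial_blue and lane_pick below 0.01 m and linear speed of lane_vial_blue below 0.05 m/s), for 0.2 s.
At the end, for the whole second after the job is handed in: Each thing in its tray, its origin within 56 mm (x) and 66 mm (y) of the tray centre, tray frame; lane vials lying (centre 16 to 28 mm over the tray underside), others upright within 0.12 rad, underside less than 10 mm over the tray underside; all slower than 0.03 m/s (x of lane_vial_orange in the frame of tray_orange between -0.056 and 0.056 m and y of lane_vial_orange in the frame of tray_orange between -0.066 and 0.066 m and z of lane_vial_orange in the frame of tray_orange between 0.016 and 0.028 m and linear speed of each of lane_vial_orange, lane_vial_blue, stand_vial_orange, stand_vial_blue, tip_box below 0.03 m/s and x of lane_vial_blue in the frame of tray_blue between -0.056 and 0.056 m and y of lane_vial_blue in the frame of tray_blue between -0.066 and 0.066 m and z of lane_vial_blue in the frame of tray_blue between 0.016 and 0.028 m and x of stand_vial_orange in the frame of tray_orange between -0.056 and 0.056 m and y of stand_vial_orange in the frame of tray_orange between -0.066 and 0.066 m and z of stand_vial_orange in the frame of tray_orange between -0.001 and 0.01 m and angle between each of stand_vial_orange, stand_vial_blue, tip_box's own z axis and vertical below 0.12 rad and x of stand_vial_blue in the frame of tray_blue between -0.056 and 0.056 m and y of stand_vial_blue in the frame of tray_blue between -0.066 and 0.066 m and z of stand_vial_blue in the frame of tray_blue between -0.001 and 0.01 m and x of tip_box in the frame of tray_yellow between -0.056 and 0.056 m and y of tip_box in the frame of tray_yellow between -0.066 and 0.066 m and z of tip_box in the frame of tray_yellow between -0.001 and 0.01 m); the robot touches nothing.
It fails at once if the tube rack is pushed more than 20 mm (distance of tube_rack from where it was at the start of the episode above 0.02 m).
It fails at once if a vial or the box is dropped (faster than 0.8 m/s while no finger touches it) ((linear speed of lane_vial_orange above 0.8 m/s and contact force between the fingers and lane_vial_orange below 0.05 N) or (linear speed of lane_vial_blue above 0.8 m/s and contact force between the fingers and lane_vial_blue below 0.05 N) or (linear speed of stand_vial_orange above 0.8 m/s and contact force between the fingers and stand_vial_orange below 0.05 N) or (linear speed of stand_vial_blue above 0.8 m/s and contact force between the fingers and stand_vial_blue below 0.05 N) or (linear speed of tip_box above 0.8 m/s and contact force between the fingers and tip_box below 0.05 N)).
It also fails if it takes over 131 s, if anything falls off the work surface, if the arm or the gripper's body presses on something with over 40 N, if the wrist force passes 120 N, or if a joint passes its speed limit or range.

## Robot

A 6-joint arm with a two-finger parallel gripper is mounted at the origin on the work surface. World frame = base frame: x ahead of the robot, y to its left, z up, the work surface at z = 0. Lengths are in mm, angles in rad, forces in N, time in s.
With the tool pointing down it reaches from about 325 to 850 mm from the base axis. Payload 4.4 kg.
Tool frame: the origin (TCP) lies between the finger pads; the fingertips stand 19 mm ahead of it and the grasp point (between the pads) is the TCP (nose_length is the distance from the TCP to the fingertips, in mm); z points along the fingers, y is the line along which they close (so a half turn about z gives the same grasp; the last joint's range is limited). The gripper opens to 94 mm and grips with 3 to 60 N. Pads are 16 mm wide; open, the fingers measure 119 mm over their backs; the gripper's body (75 mm by 177 mm) begins 78 mm behind the grasp point.
Start: joints at [1.119, 0.207, 1.542, -0, 1.393, -0.15], TCP at [170.373, 549.181, 224.447] pointing down, gripper open.
Joint ranges: [-2.73, 2.73], [-0.86, 2.22], [0.23, 2.46], [-1.11, 4.25], [0.08, 2.63], [-2.82, 2.82]. Speed limits (rad/s): [2.79, 2.79, 3.14, 3.14, 3.14, 3.14].

## Interface

Orientations are given as a unit quaternion [x, y, z, w].
In Python, from bench import read_state, grab_frame, camera_model, job_done, nose_length gives the robot as it stands.
- The arm moves only by the tool servo_tool, never from a script. Its argument "increments" is one flat list of numbers, 7 for each row, row after row: the opening, from -1 (shut) to 1 (fully open), then the shift along the tool's x, y, z in units of 60 mm (1.0 is 60 mm), then the turn, a rotation vector about the tool's x, y, z in units of 4 degrees (1.0 is 4 degrees). A call has 1 to 5 rows; each row shifts and turns the commanded pose from where the row before left it, along the tool's axes as they then stand; what a row does not reach is not made up. A row lasts 1/8 s, in which the tool goes at most 62.5 mm and 10.7 degrees, less where a joint would pass 70% of its speed; a pose out of reach is approached as far as the arm can. A call with a number of a shift or a turn outside -1 to 1 is refused whole. A call with a gripper value outside its range is refused whole. The fingers move at their own pace and stop on an object; the grip force is fixed at half the most. Time passes only in rows, so rows that do not move let the fingers close. It gives the time, the measured TCP pose, the force, the opening and the grip force at its end, in the units of the state.
- read_state(): the state, without advancing time (a new reading comes with each control period).
- grab_frame(name): name is "scene" or "top" or "wrist"; returns the picture (480x640x3 uint8, red, green, blue); there is no depth.
- camera_model(name): a dict with "fx", "fy", "cx", "cy" (pixels), "T" (4x4, takes a point from camera to world coordinates); the wrist camera has in their place "mount" (4x4, takes a point from camera to tool coordinates, whose origin is the TCP and whose axes are the flange's). Camera axes: x right, y up, looking along -z (the intrinsics and any distortion apply to the point x, -y, -z); pixel columns grow to the right and rows downward; lengths in mm; the calibration is good to about 2 mm. A picture is of the moment at which its call begins: read the wrist's pose just before it. camera_model takes no time and is no camera call.
- job_done(): hands the job in; it is judged then, once.
The state is a dict: "time_s": time; "joint_pos": joint angles; "joint_velocities": joint speeds; "tau": joint torques, N m; "ee_pos": TCP position; "tool_rot": TCP orientation; "wrist_force": force on the tool from outside, world axes, zero at the start; "moment": the same for the moment, N m; "opening": finger opening in mm; "grasp_force": force on a finger pad.
Only numpy, scipy, OpenCV 4.12 (cv2) and the standard library are available. Lean on these libraries where they do the work, as an engineer would, in place of code of your own. Each camera call takes 0.05 s, during which the arm holds its last target. There are 200 camera calls.

## Working session

There is one attempt and no reset: what is moved stays moved. The work goes in short steps, Python scripts to look and compute and a tool call to move; the robot and the scene stay as the last step left them, time stands still between calls to the robot, and variables do not carry over. Pictures are saved under pics/ and viewed, at most 14 in all, crops included, and the job is handed in when it is done.

Besides the shell and the picture viewer there is one more tool, called after "Request:" as name(argument=value, ...), one argument or row to a line, values as JSON. servo_tool: Moves the arm, as the interface text tells. Shifts and turns lie within -1 to 1; 1 stands for 60 mm of shift or 4 degrees of turn. Its arguments: {"type":"object","properties":{"increments":{"type":"array","items":{"type":"number"}}},"required":["increments"]}

```bash
ls; mkdir -p pics; python3 - <<'E'
from bench import *
import cv2
print(read_state()); print(nose_length() if callable(nose_length) else nose_length)
for n in("scene","top","wrist"):
    f=grab_frame(n); cv2.imwrite(f"pics/{n}0.png",f[:,:,::-1]); print(n,camera_model(n))
E
```

```text
pics
{'time_s': 0.0, 'joint_pos': array([ 1.11951968e+00,  2.07392368e-01,  1.54294891e+00,  2.08103540e-07,
        1.39350968e+00, -1.50470550e-01]), 'joint_velocities': array([-0.00187504,  0.00089123, -0.00239379,  0.00019938,  0.00156651,
        0.00038495]), 'tau': array([-1.08401102e-03, -3.70877409e+01, -2.81414151e+01,  6.98633236e-02,
        3.60726099e-02, -1.97774375e-04]), 'ee_pos': array([170.02207297, 548.48276304, 223.30886265]), 'tool_rot': array([ 1.49836564e-01,  9.88710134e-01, -1.07839910e-03, -3.34727662e-04]), 'wrist_force': array([ 0.05036405,  0.4403577 , -0.4070912 ]), 'moment': array([-0.00615028,  0.04179763, -0.03079309]), 'grasp_force': 0.0, 'opening': 93.88102606657957}
19.0
scene {'fx': 434.15324173876144, 'fy': 434.15324173876144, 'cx': 328.100864372313, 'cy': 240.74518727238302, 'T': array([[-8.98209141e-01, -2.71037374e-01,  3.46062251e-01,
         9.35143795e+02],
       [ 4.39401041e-01, -5.31904237e-01,  7.23881625e-01,
         7.24326912e+02],
       [-1.21269972e-02,  8.02257206e-01,  5.96855352e-01,
         7.55294869e+02],
       [ 0.000
[... 287 characters left out ...]
3e-01, -1.73181636e-02,  3.02916489e-02,
        -9.04626974e+01],
       [ 2.97193231e-02,  3.24012865e-02,  9.99032992e-01,
         1.25609871e+03],
       [ 0.00000000e+00,  0.00000000e+00,  0.00000000e+00,
         1.00000000e+00]])}
wrist {'fx': 409.45068109290395, 'fy': 409.45068109290395, 'cx': 323.19006890731544, 'cy': 244.72907415484903, 'mount': array([[-4.93952691e-04,  9.72126920e-01,  2.34454701e-01,
         6.69790978e+01],
       [ 9.99999243e-01,  2.16063925e-04,  1.21094079e-03,
        -9.77023536e-02],
       [ 1.12653093e-03,  2.34455122e-01, -9.72126292e-01,
        -1.60690727e+02],
       [ 0.00000000e+00,  0.00000000e+00,  0.00000000e+00,
         1.00000000e+00]])}
```

View pics/top0.png

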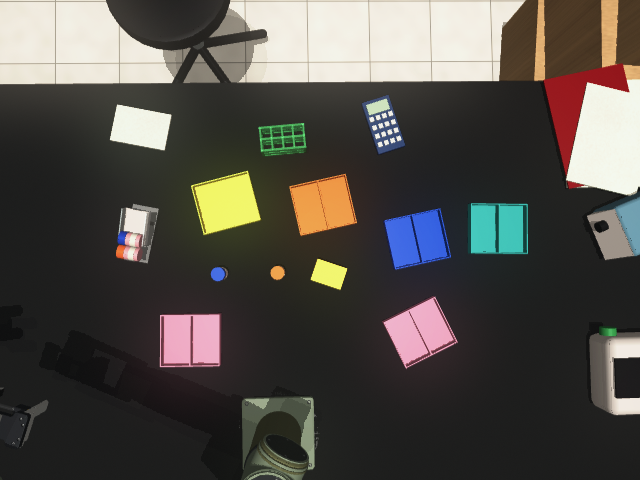

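View pics/scene0.png

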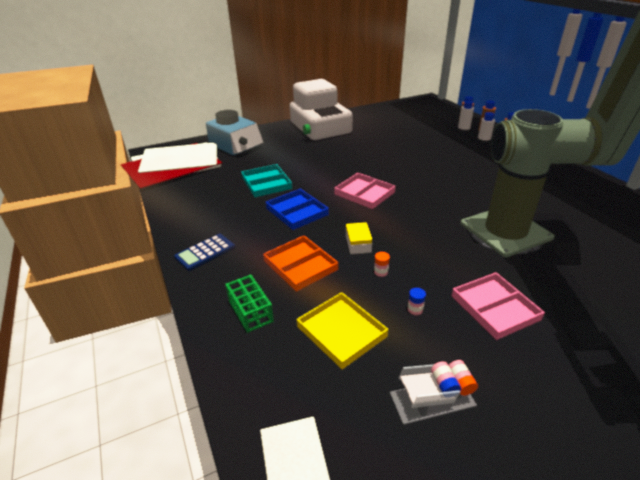

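Candidates:
- **Tray_orange shape:** orange (323,205), pink (190,340) and (420,332), teal (498,229), blue (417,239). I choose the orange one.
- **Tray_blue:** (417,239), not teal (498,229).
- **Tray_yellow:** (226,203), as opposed to the yellow-lidded box at (329,274).
- **Vials:** the standing ones are at (278,272) orange and (219,274) blue. The lane ones are at (128,254) orange in front and (130,240) blue behind.

Next I check these in a crop and measure.

```bash
cat > h.py <<'E'
import numpy as np, cv2
from bench import *
from scipy.spatial.transform import Rotation as R
def camT(n,st=None):
    m=camera_model(n)
    if n!="wrist": return m,np.array(m["T"])
    T=np.eye(4);T[:3,:3]=R.from_quat(st["tool_rot"]).as_matrix();T[:3,3]=st["ee_pos"]
    return m,T@np.array(m["mount"])
def ray(n,uv,z,st=None):
    m,T=camT(n,st); uv=np.atleast_2d(uv).astype(float)
    d=np.c_[(uv[:,0]-m["cx"])/m["fx"],-(uv[:,1]-m["cy"])/m["fy"],-np.ones(len(uv))]@T[:3,:3].T
    return (T[:3,3]+d*((z-T[2,3])/d[:,2])[:,None])
def blobs(img,h0,h1,smin=120,vmin=60,amin=40):
    hsv=cv2.cvtColor(img,cv2.COLOR_RGB2HSV)
    m=cv2.inRange(hsv,(h0,smin,vmin),(h1,255,255))
    c,_=cv2.findContours(m,cv2.RETR_EXTERNAL,cv2.CHAIN_APPROX_NONE)
    return [k for k in c if cv2.contourArea(k)>amin]
def rect(n,c,z,st=None):
    p=ray(n,cv2.convexHull(c)[:,0],z,st)[:,:2].astype(np.float32)
    (cx,cy),(w,h),a=cv2.minAreaRect(p)
    if w<h: w,h,a=h,w,a-90   # a = direction of LONG side, world deg
    return np.round([cx,cy,w,h,(a+90)%180-90],1)
E
python3 - <<'E'
from h import *
t=cv2.imread("pics/top0.png")[:,:,::-1].copy()
for nm,h0,h1 in(("orange",3,17),("yellow",22,35),("blue",105,125),("green",50,75)):
    for c in blobs(t,h0,h1):
        u=np.round(c[:,0].mean(0)); print(nm,u,cv2.contourArea(c),*[(z,rect("top",c,z)) for z in(25,54 if nm!="yellow" else 46)])
cr=cv2.resize(t[195:275,95:345],None,fx=3.2,fy=3.2,interpolation=cv2.INTER_CUBIC)
s=cv2.imread("pics/scene0.png")[:,:,::-1]
cs=cv2.resize(s[345:425,380:490],None,fx=3,fy=3,interpolation=cv2.INTER_CUBIC)
o=np.zeros((500,800,3),np.uint8);o[:256,:800]=cr[:256,:800];o[258:498,:330]=cs[:240,:330]
cv2.imwrite("pics/crop1.png",o[:,:,::-1])
E
```

```text
orange [277. 272.] 150.5 (25, array([430.8,  -5.5,  37.6,  35.9, -46. ])) (54, array([431.8,  -7.5,  36.7,  35. , -46. ]))
orange [120. 251.] 83.0 (25, array([495. , 408.4,  37.4,  23.2, -13.1])) (54, array([494.5, 396.7,  36.5,  22.6, -13.1]))
orange [323. 204.] 2947.5 (25, array([ 610.2, -130. ,  158.1,  140.2,  -78.2])) (54, array([ 607. , -129.1,  154.4,  136.9,  -78.2]))
orange [572.  42.] 9725.0 (25, array([1056.9, -822.9,  398.6,  224.1,   89.9])) (54, array([1043.2, -805.6,  389.2,  218.8,   89.9]))
yellow [329. 274.] 708.0 (25, array([ 423.9, -142.4,   85.7,   62.5,   70.5])) (46, array([ 424.7, -141.5,   84.2,   61.5,   70.5]))
yellow [226. 203.] 3041.5 (25, array([619.5, 128.9, 159.8, 140.7, -76.1])) (46, array([617. , 125.2, 157.1, 138.3, -76.1]))
blue [218. 274.] 150.0 (25, array([429.3, 151.7,  37.2,  37. ,  -0.6])) (54, array([430.3, 146. ,  36.3,  36.1,  -0.6]))
blue [122. 238.] 78.5 (25, array([530.8, 405.2,  35.2,  20.4, -10.5])) (54, array([529.4, 393.6,  34.4,  19.9, -10.5]))
blue [417. 239.] 2930.0 (25, array([ 514.4, -382.7,  160.6,  138.7,  -78.8])) (54, array([ 513.4, -375.8,  156.8,  135.4,  -78.8]))
blue [386. 130.] 837.5 (25, array([ 808.8, -303.2,  109.8,   77. ,   17.1])) (54, array([ 800.9, -298.2,  107.2,   75.2,   17.1]))
green [608. 331.] 103.0 (25, array([ 252.8, -900.1,   41.8,   18.9,   88.7])) (54, array([ 258.1, -881. ,   40.8,   18.5,   88.7]))
green [282. 139.] 1252.5 (25, array([788.6, -23.6, 122.4,  80. , -85.3])) (54, array([781.2, -25.2, 119.5,  78.2, -85.3]))
```

View pics/crop1.png

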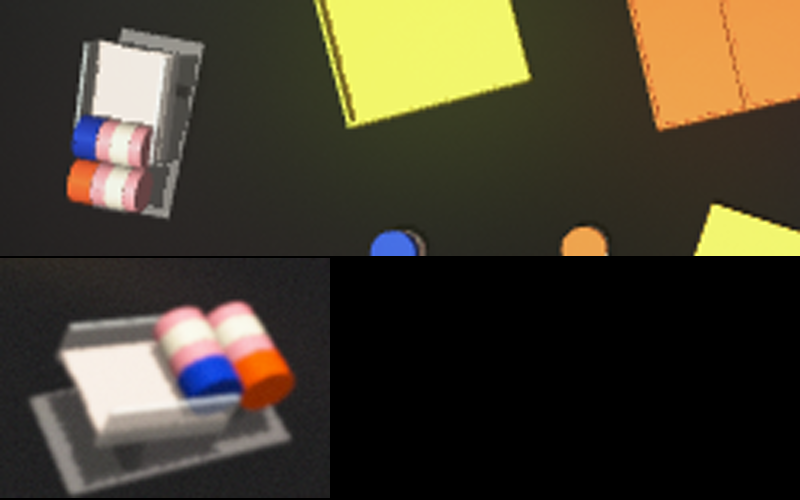

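```bash
cat >> h.py <<'E'
def plan(xyz=None,dirdeg=None,st=None,maxs=50.):
    """shift in tool units (total), turn about tool z in units to closing direction dirdeg, level fix"""
    st=st or read_state(); M=R.from_quat(st["tool_rot"]).as_matrix()
    y=M[:,1]; cur=np.degrees(np.arctan2(y[1],y[0]))
    print("tcp",np.round(st["ee_pos"],1),"dir",round(cur,2),"tilt",np.round(M[:2,2],4),"open",round(st["opening"],1),"grip",round(st["grasp_force"],1),"t",round(st["time_s"],2))
    out={}
    if xyz is not None:
        d=M.T@(np.array(xyz,float)-st["ee_pos"]); n=int(np.ceil(np.abs(d).max()/maxs)); n=max(n,1)
        print("shift total",np.round(d/60,3),"rows",n,"each",np.round(d/60/n,3))
    if dirdeg is not None:
        t=-((dirdeg-cur+90)%180-90)/4; k=max(1,int(np.ceil(abs(t)))); print("turn total",round(t,2),"rows",k,"each",round(t/k,3))
E
python3 - <<'E'
from h import *
for u in((129,253.2),(130,239.8)): print(ray("top",u,51))
c=ray("top",(129,253.2),51)[0]
plan((c[0],c[1],190),79)
E
```

```text
[[488.40713019 375.07638357  51.        ]]
[[523.10364092 372.34737208  51.        ]]
tcp [170.1 548.7 223.6] dir 72.76 tilt [-0.0007 -0.0015] open 94.3 grip 0.0 t 0.15
shift total [-5.924 -1.191  0.56 ] rows 8 each [-0.74  -0.149  0.07 ]
turn total -1.56 rows 2 each -0.779
```

Request:
servo_tool(
  increments=[1,-0.74,-0.15,0.07,0,0,0,1,-0.74,-0.15,0.07,0,0,0,1,-0.74,-0.15,0.07,0,0,0,1,-0.74,-0.15,0.07,0,0,0,1,-0.74,-0.15,0.07,0,0,0],
)

```text
time_s: 0.78
ee_pos: [370.0, 439.4, 202.9]
tool_rot: [0.15, 0.989, -0.0, -0.0]
wrist_force: [0.2, 1.2, -0.3]
opening: 94.1
grasp_force: 0.0
```

Request:
servo_tool(
  increments=[1,-0.74,-0.15,0.07,0,0,0,1,-0.74,-0.15,0.07,0,0,-0.75,1,-0.74,-0.15,0.07,0,0,-0.75,1,0,0,0,0,0,0,1,0,0,0,0,0,0],
)

```text
time_s: 1.4
ee_pos: [488.6, 377.3, 190.3]
tool_rot: [0.098, 0.995, -0.0, -0.001]
wrist_force: [-0.0, 0.0, -0.2]
opening: 94.1
grasp_force: 0.0
```

```bash
python3 - <<'E'
from h import *
st=read_state(); f=grab_frame("wrist"); cv2.imwrite("pics/w1.png",f[:,:,::-1])
import pickle; pickle.dump(st,open("st1.pkl","wb"))
plan()
E
```

```text
tcp [488.3 377.7 190.6] dir 78.79 tilt [-0.0011 -0.0001] open 94.2 grip 0.0 t 1.45
```

View pics/w1.png

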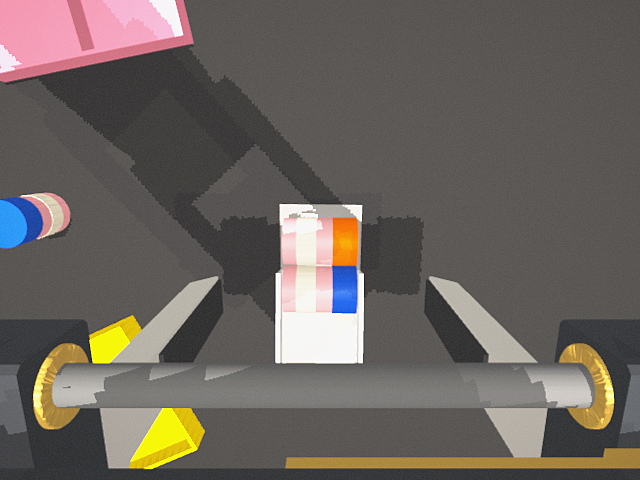

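The wrist view shows the orange lane vial at u 281–357, v 218–265 and the blue one behind it at v 266–312. The axis is level in the image, so closing direction 79° suits it.

```bash
python3 - <<'E'
from h import *
import pickle; st=pickle.load(open("st1.pkl","rb"))
f=cv2.imread("pics/w1.png")[:,:,::-1].copy()
for h0,h1 in((5,20),(100,125)):
    for c in blobs(f,h0,h1,smin=150,vmin=120):
        x,y,w,h=cv2.boundingRect(c)
        if 300<x<380: print(x,y,w,h,cv2.minAreaRect(c),ray("wrist",[(x,y+h/2),(x+w,y+h/2)],51,st)[:,:2])
e=ray("wrist",[(281,241.5),(357,241.5),(281,218),(281,265)],51,st); print(e)
c=(e[0]+e[1])/2; print(c); plan((c[0],c[1],57),79)
E
```

```text
332 218 26 48 ((344.5, 241.5), (47.0, 25.0), 90.0) [[492.76072786 382.62975592]
 [496.58652319 401.81325033]]
332 266 25 47 ((344.0, 289.0), (46.0, 24.0), 90.0) [[529.8061234  375.4192603 ]
 [533.58561655 394.39180565]]
[[484.87689111 345.07297308  51.        ]
 [496.05933211 401.14388663  51.        ]
 [467.40648095 349.0023788   51.        ]
 [502.83326455 341.03426559  51.        ]]
[490.46811161 373.10842986  51.        ]
tcp [488.3 377.7 190.6] dir 78.79 tilt [-0.0011 -0.0001] open 94.2 grip 0.0 t 1.45
shift total [-0.053 -0.067  2.226] rows 3 each [-0.018 -0.022  0.742]
turn total -0.05 rows 1 each -0.052
```

Request:
servo_tool(
  increments=[1,-0.02,-0.03,0.7,0,0,0,1,-0.02,-0.03,0.7,0,0,0,1,-0.01,0,0.5,0,0,0,1,0,0,0.32,0,0,0,1,0,0,0,0,0,0],
)

```text
time_s: 2.08
ee_pos: [489.8, 373.2, 56.4]
tool_rot: [0.097, 0.995, -0.001, -0.001]
wrist_force: [0.7, 0.4, -0.2]
opening: 94.3
grasp_force: 0.0
```

Request:
servo_tool(
  increments=[-1,0,0,0,0,0,0,-1,0,0,0,0,0,0,-1,0,0,0,0,0,0,-1,0,0,0,0,0,0,-1,0,0,0,0,0,0],
)

```text
time_s: 2.7
ee_pos: [491.9, 373.3, 58.1]
tool_rot: [0.098, 0.995, 0.0, 0.0]
wrist_force: [-0.3, -0.1, 1.8]
opening: 54.0
grasp_force: 30.0
```

Request:
servo_tool(
  increments=[-1,0,0,-0.3,0,0,0,-1,0,0,-0.4,0,0,0,-1,0,0,-0.5,0,0,0,-1,0,0,-0.5,0,0,0,-1,0,0,0,0,0,0],
)

```text
time_s: 3.32
ee_pos: [493.9, 374.4, 163.9]
tool_rot: [0.098, 0.995, 0.002, 0.003]
wrist_force: [0.1, -0.8, -0.3]
opening: 54.1
grasp_force: 30.0
```

```bash
python3 - <<'E'
from h import *
# orange tray yaw 11.8: bays y=+38.5
def bay(c,yaw,y,x=0):
    a=np.radians(yaw); return np.array(c)+[x*np.cos(a)-y*np.sin(a),x*np.sin(a)+y*np.cos(a)]
print(bay((610.2,-130),11.8,38.5),bay((610.2,-130),11.8,-38.5),bay((514.4,-382.7),11.2,38.5),bay((514.4,-382.7),11.2,-38.5))
b=bay((610.2,-130),11.8,38.5); plan((b[0],b[1],165),11.8)
E
```

```text
[602.326902   -92.31360553] [ 618.073098   -167.68639447] [ 506.92197748 -344.93322652] [ 521.87802252 -420.46677348]
tcp [493.9 374.4 163.9] dir 78.77 tilt [0.0068 0.0038] open 54.1 grip 30.0 t 3.33
shift total [-3.289 -7.278 -0.036] rows 9 each [-0.365 -0.809 -0.004]
turn total 16.74 rows 17 each 0.985
```

Request:
servo_tool(
  increments=[-1,0,0,0,0,0,0.8,-1,0,0,0,0,0,1,-1,0,0,0,0,0,1,-1,0,0,0,0,0,1,-1,0,0,0,0,0,1],
)

```text
time_s: 3.95
ee_pos: [490.7, 372.6, 157.9]
tool_rot: [0.264, 0.965, -0.001, -0.001]
wrist_force: [-0.6, -1.3, -0.0]
opening: 53.9
grasp_force: 30.0
```

Request:
servo_tool(
  increments=[-1,0,0,0,0,0,1,-1,0,0,0,0,0,1,-1,0,0,0,0,0,1,-1,0,0,0,0,0,1,-1,0,0,0,0,0,1],
)

```text
time_s: 4.58
ee_pos: [490.6, 372.6, 157.9]
tool_rot: [0.427, 0.904, -0.001, -0.001]
wrist_force: [0.3, -0.1, -0.9]
opening: 54.2
grasp_force: 30.0
```

Request:
servo_tool(
  increments=[-1,0,0,0,0,0,1,-1,0,0,0,0,0,1,-1,0,0,0,0,0,1,-1,0,0,0,0,0,1,-1,0,0,0,0,0,1],
)

```text
time_s: 5.2
ee_pos: [490.7, 372.5, 157.9]
tool_rot: [0.578, 0.816, -0.001, -0.001]
wrist_force: [-0.1, 0.1, -0.8]
opening: 53.8
grasp_force: 30.0
```

Request:
servo_tool(
  increments=[-1,0,0,0,0,0,1,-1,0,0,0,0,0,0.94,-1,0,0,0,0,0,0,-1,0,0,0,0,0,0],
)

```text
time_s: 5.7
ee_pos: [491.1, 372.9, 158.8]
tool_rot: [0.63, 0.776, -0.001, -0.0]
wrist_force: [0.2, -0.3, -0.7]
opening: 53.6
grasp_force: 30.0
```

```bash
python3 - <<'E'
from h import *
plan((602.3,-92.3,160),11.8)
cv2.imwrite("pics/top1.png",grab_frame("top")[:,:,::-1])
t=cv2.imread("pics/top1.png")[:,:,::-1].copy()
for c in blobs(t,105,125): print(c[:,0].mean(0),cv2.contourArea(c),rect("top",c,51))
E
```

```text
tcp [491.1 372.9 158.8] dir 11.86 tilt [-0.0013 -0.0007] open 53.6 grip 30.0 t 5.7
shift total [-7.969  0.22  -0.017] rows 10 each [-0.797  0.022 -0.002]
turn total 0.01 rows 1 each 0.015
[217.575 273.6  ] 150.0 [430.2 146.6  36.4  36.2  -0.6]
[416.88571429 238.52380952] 2931.0 [ 513.5 -376.3  157.6  135.8  -78.9]
[384.44720497 130.37888199] 790.5 [ 800.1 -299.2  104.1   75.4   17.1]
```

Request:
servo_tool(
  increments=[-1,-0.5,0.02,0,0,0,0,-1,-0.8,0.02,0,0,0,0,-1,-0.85,0.02,0,0,0,0,-1,-0.85,0.02,0,0,0,0,-1,-0.85,0.02,0,0,0,0],
)

```text
time_s: 6.38
ee_pos: [545.0, 146.7, 159.7]
tool_rot: [0.63, 0.776, 0.0, 0.0]
wrist_force: [0.8, -0.2, -0.4]
opening: 53.9
grasp_force: 30.0
```

Request:
servo_tool(
  increments=[-1,-0.85,0.02,0,0,0,0,-1,-0.85,0.02,0,0,0,0,-1,-0.85,0.02,0,0,0,0,-1,-0.8,0.02,0,0,0,0,-1,-0.52,0.02,0,0,0,0],
)

```text
time_s: 7.0
ee_pos: [598.5, -80.2, 159.7]
tool_rot: [0.631, 0.776, -0.0, 0.0]
wrist_force: [0.7, -0.2, -0.0]
opening: 53.9
grasp_force: 30.0
```

Request:
servo_tool(
  increments=[-1,-0.25,0.02,0,0,0,0,-1,0,0,0,0,0,0,-1,0,0,0,0,0,0],
)

```text
time_s: 7.38
ee_pos: [602.1, -90.8, 159.5]
tool_rot: [0.63, 0.777, 0.0, -0.0]
wrist_force: [-0.2, 0.1, -0.8]
opening: 54.0
grasp_force: 30.0
```

```bash
python3 - <<'E'
from h import *
plan((602.3,-92.3,30),11.8)
st=read_state(); f=grab_frame("wrist"); t=grab_frame("top")
cv2.imwrite("pics/w2.png",f[:,:,::-1]);cv2.imwrite("pics/top2.png",t[:,:,::-1])
for c in blobs(t,105,125): print(c[:,0].mean(0),cv2.contourArea(c),rect("top",c,51))
E
```

```text
tcp [602.1 -90.8 159.5] dir 11.88 tilt [-0.0006  0.0007] open 54.0 grip 30.0 t 7.38
shift total [-0.027 -0.     2.158] rows 3 each [-0.009 -0.     0.719]
turn total 0.02 rows 1 each 0.021
[217.575 273.625] 149.0 [430.2 146.6  36.4  36.2  -0.6]
[120.10810811 250.83783784] 80.5 [495.2 398.5  35.2  19.9 -14.2]
[416.88095238 238.51904762] 2933.0 [ 513.5 -376.3  157.6  135.8  -78.9]
[386.04411765 131.23529412] 840.0 [ 800.2 -299.2  104.    75.4   17.1]
```

View pics/w2.png

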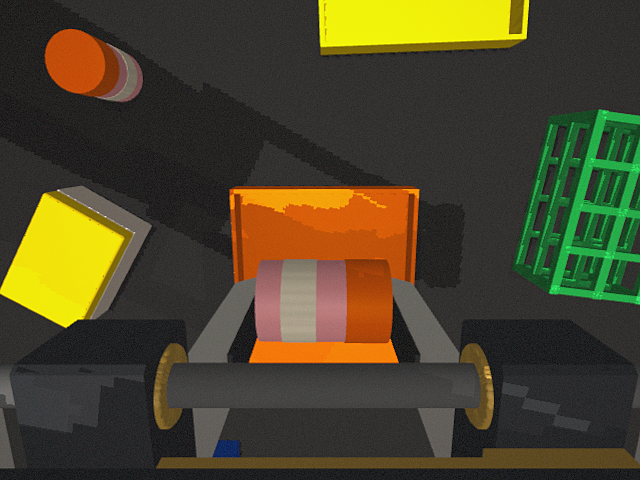

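The lane's blue vial has rolled to the stop: its cap is now at top px (120,251), where the orange cap was. In the wrist view, the tray's near outer edge runs from (231,188) to (419,188), square to the held vial.

```bash
python3 - <<'E'
from h import *
st=read_state()
e=ray("wrist",[(230,188),(419,188)],25,st)[:,:2]; print(e)
d=e[1]-e[0]; print(np.linalg.norm(d),np.degrees(np.arctan2(d[1],d[0])))
n=np.array([d[1],-d[0]])/np.linalg.norm(d); print("centre",e.mean(0)+n*78,"bay",e.mean(0)+n*(39.5))
E
```

```text
[[529.18756571 -67.58017101]
 [661.97927425 -39.64450678]]
135.69833894754365 11.880194236034239
centre [ 611.64096223 -129.941595  ] bay [603.71512407 -92.26625705]
```

Request:
servo_tool(
  increments=[-1,-0.02,0.02,0.5,0,0,0,-1,0,0,0.6,0,0,0,-1,0,0,0.6,0,0,0,-1,0,0,0.3,0,0,0,-1,0,0,0.1,0,0,0],
)

```text
time_s: 8.1
ee_pos: [603.2, -92.3, 32.7]
tool_rot: [0.63, 0.776, -0.0, -0.001]
wrist_force: [-0.5, 0.8, -0.2]
opening: 54.1
grasp_force: 30.0
```

Request:
servo_tool(
  increments=[-1,0,0,0.02,0,0,0,-1,0,0,0.01,0,0,0,-1,0,0,0.01,0,0,0,-1,0,0,0,0,0,0],
)

```text
time_s: 8.6
ee_pos: [604.2, -93.3, 31.9]
tool_rot: [0.631, 0.776, 0.0, 0.001]
wrist_force: [-0.2, 0.0, -0.2]
opening: 53.6
grasp_force: 30.0
```

Request:
servo_tool(
  increments=[-1,0,0,0.015,0,0,0,-1,0,0,0.015,0,0,0,-1,0,0,0,0,0,0],
)

```text
time_s: 8.98
ee_pos: [603.6, -93.1, 29.3]
tool_rot: [0.631, 0.776, -0.0, -0.0]
wrist_force: [0.7, -0.7, -0.8]
opening: 53.7
grasp_force: 30.0
```

Request:
servo_tool(
  increments=[-1,0,0,0.015,0,0,0,-1,0,0,0,0,0,0,-1,0,0,0,0,0,0],
)

```text
time_s: 9.35
ee_pos: [603.8, -93.2, 29.0]
tool_rot: [0.631, 0.776, -0.0, -0.0]
wrist_force: [-2.3, 0.9, 4.0]
opening: 54.1
grasp_force: 30.0
```

Request:
servo_tool(
  increments=[-1,0,0,0.015,0,0,0,-1,0,0,0,0,0,0,-1,0,0,0,0,0,0],
)

```text
time_s: 9.72
ee_pos: [603.8, -93.2, 29.0]
tool_rot: [0.631, 0.776, -0.0, -0.0]
wrist_force: [-3.8, 1.0, 9.3]
opening: 54.0
grasp_force: 30.0
```

Request:
servo_tool(
  increments=[0.25,0,0,-0.01,0,0,0,0.4,0,0,0,0,0,0,0.5,0,0,0,0,0,0,0.5,0,0,0,0,0,0],
)

```text
time_s: 10.22
ee_pos: [603.7, -93.1, 27.9]
tool_rot: [0.631, 0.776, -0.0, -0.0]
wrist_force: [-0.2, -0.5, -0.1]
opening: 69.9
grasp_force: 0.0
```

Request:
servo_tool(
  increments=[0.5,0,0,-0.2,0,0,0,0.5,0,0,-0.5,0,0,0,0.5,0,0,-0.8,0,0,0,0.5,0,0,-0.7,0,0,0,0.5,0,0,0,0,0,0],
)

```text
time_s: 10.85
ee_pos: [607.4, -94.2, 166.3]
tool_rot: [0.631, 0.776, 0.002, 0.005]
wrist_force: [0.5, -1.1, -0.7]
opening: 70.7
grasp_force: 0.0
```

```bash
python3 - <<'E'
from h import *
plan((490.5,373.2,160),78.8)
st=read_state(); f=grab_frame("wrist")
cv2.imwrite("pics/w3.png",f[:,:,::-1])
E
```

```text
tcp [607.4 -94.2 166.3] dir 11.81 tilt [ 0.0107 -0.0032] open 70.7 grip 0.0 t 10.85
shift total [ 8.024 -0.313  0.059] rows 10 each [ 0.802 -0.031  0.006]
turn total -16.75 rows 17 each -0.985
```

View pics/w3.png

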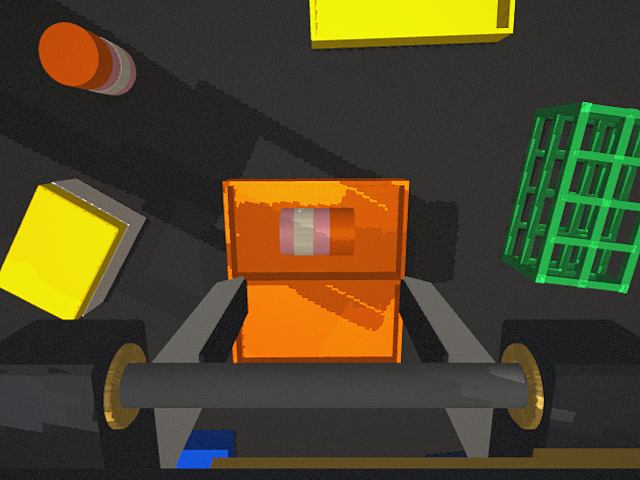

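The orange lane vial lies in the upper bay at px (317,231). Back to the lane for the blue vial.

Request:
servo_tool(
  increments=[1,0.5,-0.02,0,0,0,0,1,0.8,-0.02,0,0,0,0,1,0.85,-0.02,0,0,0,0,1,0.85,-0.02,0,0,0,0,1,0.85,-0.02,0,0,0,0],
)

```text
time_s: 11.52
ee_pos: [548.7, 133.1, 158.3]
tool_rot: [0.631, 0.776, -0.001, -0.001]
wrist_force: [-0.2, 1.1, 1.1]
opening: 93.8
grasp_force: 0.0
```

Request:
servo_tool(
  increments=[1,0.85,-0.02,0,0,0,0,1,0.85,-0.02,0,0,0,0,1,0.85,-0.02,0,0,0,0,1,0.8,-0.02,0,0,0,0,1,0.77,-0.04,0,0,0,0],
)

```text
time_s: 12.15
ee_pos: [491.2, 373.1, 158.1]
tool_rot: [0.631, 0.776, -0.002, -0.001]
wrist_force: [-0.1, 0.9, 0.3]
opening: 93.9
grasp_force: 0.0
```

Request:
servo_tool(
  increments=[1,0,0,0,0,0,-1,1,0,0,0,0,0,-1,1,0,0,0,0,0,-1,1,0,0,0,0,0,-1,1,0,0,0,0,0,-1],
)

```text
time_s: 12.78
ee_pos: [491.7, 371.5, 157.9]
tool_rot: [0.485, 0.874, -0.002, -0.001]
wrist_force: [-0.8, 0.2, -0.6]
opening: 93.9
grasp_force: 0.0
```

Request:
servo_tool(
  increments=[1,0,0,0,0,0,-1,1,0,0,0,0,0,-1,1,0,0,0,0,0,-1,1,0,0,0,0,0,-1,1,0,0,0,0,0,-1],
)

```text
time_s: 13.4
ee_pos: [491.7, 371.5, 157.9]
tool_rot: [0.326, 0.945, -0.002, -0.001]
wrist_force: [0.0, 0.6, -1.0]
opening: 94.1
grasp_force: 0.0
```

Request:
servo_tool(
  increments=[1,0,0,0,0,0,-1,1,0,0,0,0,0,-1,1,0,0,0,0,0,-1,1,0,0,0,0,0,-1,1,0,0,0,0,0,-1],
)

```text
time_s: 14.02
ee_pos: [491.7, 371.5, 157.9]
tool_rot: [0.157, 0.988, -0.001, -0.002]
wrist_force: [0.8, 0.3, -1.6]
opening: 93.7
grasp_force: 0.0
```

Request:
servo_tool(
  increments=[1,0,0,0,0,0,-1,1,0,0,0,0,0,-0.75,1,0,0,0,0,0,0,1,0,0,0,0,0,0],
)

```text
time_s: 14.52
ee_pos: [492.4, 371.9, 159.1]
tool_rot: [0.098, 0.995, -0.001, -0.001]
wrist_force: [0.6, 0.3, 0.0]
opening: 94.1
grasp_force: 0.0
```

```bash
python3 - <<'E'
from h import *
plan((491.0,373.2,57),79)
st=read_state(); f=grab_frame("wrist")
cv2.imwrite("pics/w4.png",f[:,:,::-1])
for c in blobs(f,100,125,smin=150,vmin=100):
    x,y,w,h=cv2.boundingRect(c)
    if 250<x<400: print(x,y,w,h,ray("wrist",[(x,y+h/2),(x+w,y+h/2)],51,st)[:,:2])
E
```

```text
tcp [492.4 371.9 159.1] dir 78.76 tilt [-0.0018 -0.001 ] open 94.1 grip 0.0 t 14.53
shift total [0.024 0.019 1.702] rows 3 each [0.008 0.006 0.567]
turn total -0.06 rows 1 each -0.06
340 219 30 53 [[492.69557349 382.7678564 ]
 [496.64231145 402.6414508 ]]
```

Request:
servo_tool(
  increments=[1,0.02,0.02,0.6,0,0,0,1,0,0,0.6,0,0,0,1,0,0,0.35,0,0,0,1,0,0,0.15,0,0,0,1,0,0,0,0,0,0],
)

```text
time_s: 15.2
ee_pos: [491.9, 373.5, 57.9]
tool_rot: [0.098, 0.995, -0.0, -0.0]
wrist_force: [0.4, -0.2, 0.3]
opening: 94.1
grasp_force: 0.0
```

Request:
servo_tool(
  increments=[-1,0,0,0,0,0,0,-1,0,0,0,0,0,0,-1,0,0,0,0,0,0,-1,0,0,0,0,0,0,-1,0,0,0,0,0,0],
)

```text
time_s: 15.82
ee_pos: [492.2, 373.7, 58.5]
tool_rot: [0.098, 0.995, 0.0, 0.0]
wrist_force: [-0.2, -0.8, 1.1]
opening: 54.2
grasp_force: 30.0
```

Request:
servo_tool(
  increments=[-1,0,0,-0.3,0,0,0,-1,0,0,-0.5,0,0,0,-1,0,0,-0.6,0,0,0,-1,0,0,-0.3,0,0,0,-1,0,0,0,0,0,0],
)

```text
time_s: 16.45
ee_pos: [493.2, 374.3, 162.5]
tool_rot: [0.097, 0.995, 0.001, 0.002]
wrist_force: [-0.2, 0.2, 0.1]
opening: 54.1
grasp_force: 30.0
```

```bash
python3 - <<'E'
from h import *
plan((506.9,-344.9,160),11.2)
M=R.from_euler('z',11.2,degrees=True)
E
```

```text
tcp [493.2 374.3 162.5] dir 78.81 tilt [0.0037 0.0021] open 54.1 grip 30.0 t 16.45
shift total [ -2.549 -11.715   0.018] rows 15 each [-0.17  -0.781  0.001]
turn total 16.9 rows 17 each 0.994
```

Request:
servo_tool(
  increments=[-1,-0.1,-0.45,0,0,0,0,-1,-0.18,-0.8,0,0,0,0,-1,-0.18,-0.84,0,0,0,0,-1,-0.18,-0.84,0,0,0,0,-1,-0.18,-0.84,0,0,0,0],
)

```text
time_s: 17.08
ee_pos: [494.9, 140.5, 158.4]
tool_rot: [0.097, 0.995, -0.0, -0.002]
wrist_force: [0.6, -0.0, -0.5]
opening: 53.6
grasp_force: 30.0
```

Request:
servo_tool(
  increments=[-1,-0.18,-0.84,0,0,0,0,-1,-0.18,-0.84,0,0,0,0,-1,-0.18,-0.84,0,0,0,0,-1,-0.18,-0.84,0,0,0,0,-1,-0.18,-0.84,0,0,0,0],
)

```text
time_s: 17.7
ee_pos: [499.1, -116.6, 158.5]
tool_rot: [0.098, 0.995, 0.001, -0.002]
wrist_force: [0.1, 0.4, -0.5]
opening: 53.7
grasp_force: 30.0
```

Request:
servo_tool(
  increments=[-1,-0.18,-0.84,0,0,0,0,-1,-0.18,-0.84,0,0,0,0,-1,-0.18,-0.84,0,0,0,0,-1,-0.18,-0.8,0,0,0,0,-1,-0.1,-0.45,0,0,0,0],
)

```text
time_s: 18.32
ee_pos: [503.5, -348.7, 158.0]
tool_rot: [0.099, 0.995, 0.001, -0.001]
wrist_force: [0.8, -0.0, -0.0]
opening: 53.9
grasp_force: 30.0
```

Request:
servo_tool(
  increments=[-1,0,0,0,0,0,0.9,-1,0,0,0,0,0,1,-1,0,0,0,0,0,1,-1,0,0,0,0,0,1,-1,0,0,0,0,0,1],
)

```text
time_s: 18.95
ee_pos: [503.7, -346.0, 157.9]
tool_rot: [0.267, 0.964, 0.001, -0.002]
wrist_force: [-0.5, 0.5, 0.0]
opening: 53.7
grasp_force: 30.0
```

Request:
servo_tool(
  increments=[-1,0,0,0,0,0,1,-1,0,0,0,0,0,1,-1,0,0,0,0,0,1,-1,0,0,0,0,0,1,-1,0,0,0,0,0,1],
)

```text
time_s: 19.58
ee_pos: [503.8, -345.9, 157.9]
tool_rot: [0.43, 0.903, 0.001, -0.002]
wrist_force: [0.2, 0.4, -0.2]
opening: 53.8
grasp_force: 30.0
```

Request:
servo_tool(
  increments=[-1,0,0,0,0,0,1,-1,0,0,0,0,0,1,-1,0,0,0,0,0,1,-1,0,0,0,0,0,1,-1,0,0,0,0,0,1],
)

```text
time_s: 20.2
ee_pos: [503.7, -345.9, 157.9]
tool_rot: [0.58, 0.814, 0.0, -0.002]
wrist_force: [0.3, -0.2, -0.7]
opening: 53.7
grasp_force: 30.0
```

Request:
servo_tool(
  increments=[-1,0,0,0,0,0,1,-1,0,0,0,0,0,1,-1,0,0,0,0,0,0,-1,0,0,0,0,0,0],
)

```text
time_s: 20.7
ee_pos: [504.3, -346.5, 159.1]
tool_rot: [0.634, 0.773, 0.0, -0.001]
wrist_force: [-1.0, -1.5, -0.3]
opening: 53.8
grasp_force: 30.0
```

```bash
python3 - <<'E'
from h import *
plan((506.9,-344.9,34),11.2)
st=read_state(); f=grab_frame("wrist")
cv2.imwrite("pics/w5.png",f[:,:,::-1])
E
```

```text
tcp [ 504.3 -346.5  159.1] dir 11.26 tilt [-0.0016  0.0014] open 53.8 grip 30.0 t 20.7
shift total [0.013 0.051 2.084] rows 3 each [0.004 0.017 0.695]
turn total 0.02 rows 1 each 0.015
```

View pics/w5.png

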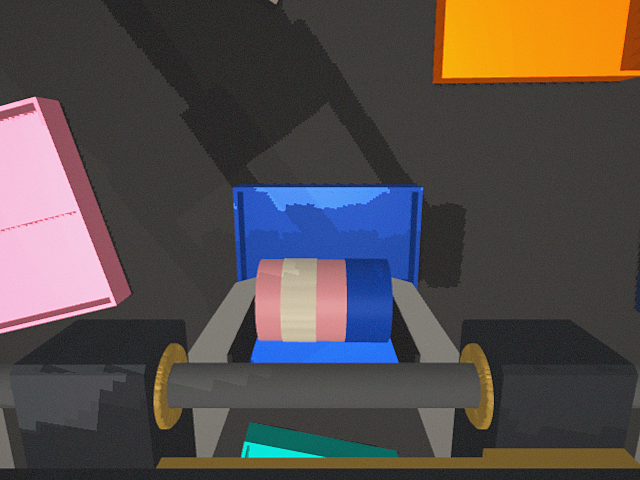

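The vial is held over the blue tray's near bay, with the tray edge from (234,187) to (423,187). The geometry is the same as for the orange vial.

Request:
servo_tool(
  increments=[-1,0.01,0.04,0.5,0,0,0,-1,0,0,0.6,0,0,0,-1,0,0,0.6,0,0,0,-1,0,0,0.3,0,0,0,-1,0,0,0.1,0,0,0],
)

```text
time_s: 21.38
ee_pos: [506.6, -345.4, 33.1]
tool_rot: [0.635, 0.773, 0.0, -0.001]
wrist_force: [0.4, 0.3, -0.5]
opening: 53.7
grasp_force: 30.0
```

Request:
servo_tool(
  increments=[-1,0,0,0.025,0,0,0,-1,0,0,0.02,0,0,0,-1,0,0,0,0,0,0,-1,0,0,0,0,0,0],
)

```text
time_s: 21.88
ee_pos: [507.4, -346.2, 32.3]
tool_rot: [0.635, 0.773, -0.0, 0.001]
wrist_force: [0.2, -0.2, -0.3]
opening: 54.1
grasp_force: 30.0
```

Request:
servo_tool(
  increments=[-1,0,0,0.015,0,0,0,-1,0,0,0,0,0,0,-1,0,0,0,0,0,0],
)

```text
time_s: 22.25
ee_pos: [507.0, -345.8, 30.6]
tool_rot: [0.635, 0.773, -0.0, -0.0]
wrist_force: [1.1, 0.5, -0.2]
opening: 54.1
grasp_force: 30.0
```

Request:
servo_tool(
  increments=[-1,0,0,0.015,0,0,0,-1,0,0,0,0,0,0,-1,0,0,0,0,0,0],
)

```text
time_s: 22.62
ee_pos: [507.1, -345.9, 29.7]
tool_rot: [0.635, 0.773, -0.0, -0.0]
wrist_force: [0.8, 0.5, -0.3]
opening: 53.4
grasp_force: 30.0
```

Request:
servo_tool(
  increments=[-1,0,0,0.012,0,0,0,-1,0,0,0,0,0,0,-1,0,0,0,0,0,0],
)

```text
time_s: 23.0
ee_pos: [507.2, -346.0, 29.4]
tool_rot: [0.635, 0.773, -0.0, 0.0]
wrist_force: [-0.6, 0.5, 3.1]
opening: 53.7
grasp_force: 30.0
```

Request:
servo_tool(
  increments=[0.25,0,0,0,0,0,0,0.4,0,0,0,0,0,0,0.5,0,0,0,0,0,0,0.5,0,0,0,0,0,0],
)

```text
time_s: 23.5
ee_pos: [507.1, -345.9, 28.9]
tool_rot: [0.635, 0.773, -0.0, -0.0]
wrist_force: [0.4, 0.0, 0.1]
opening: 70.2
grasp_force: 0.0
```

Request:
servo_tool(
  increments=[0.5,0,0,-0.2,0,0,0,0.5,0,0,-0.5,0,0,0,0.5,0,0,-0.8,0,0,0,0.5,0,0,-0.7,0,0,0,0.5,0,0,0,0,0,0],
)

```text
time_s: 24.12
ee_pos: [509.9, -348.3, 167.1]
tool_rot: [0.635, 0.773, -0.0, 0.006]
wrist_force: [0.1, -1.0, 0.3]
opening: 70.5
grasp_force: 0.0
```

Request:
servo_tool(
  increments=[1,0,0,0,0,0,0,1,0,0,0,0,0,0],
)

```text
time_s: 24.38
ee_pos: [506.0, -344.9, 159.0]
tool_rot: [0.635, 0.773, 0.0, -0.002]
wrist_force: [0.1, 0.7, -1.1]
opening: 87.1
grasp_force: 0.0
```

```bash
python3 - <<'E'
from h import *
f=grab_frame("wrist"); cv2.imwrite("pics/w6.png",f[:,:,::-1])
plan((424.5,-141.8,160),-19.5)
t=grab_frame("top");st=read_state()
for c in blobs(t,105,125)+blobs(t,22,35)+blobs(t,3,17): print(np.round(c[:,0].mean(0)),rect("top",c,46))
for c in blobs(f,100,125,smin=150,vmin=60): print(cv2.boundingRect(c))
E
```

```text
tcp [ 506.1 -345.   159. ] dir 11.2 tilt [-0.0028  0.0026] open 91.0 grip 0.0 t 24.43
shift total [ 3.586 -0.676 -0.004] rows 5 each [ 0.717 -0.135 -0.001]
turn total 7.68 rows 8 each 0.96
[218. 274.] [430.  147.5  36.6  36.4  -0.6]
[395. 234.] [ 520.1 -329.   104.    64.3   11.3]
[385. 130.] [ 801.1 -300.2  103.7   75.7   17.1]
[328. 274.] [ 424.9 -141.1   83.4   61.5   70.5]
[226. 203.] [616.9 125.2 157.1 138.5 -76.1]
[277. 272.] [431.6  -6.9  36.9  35.2 -46. ]
[323. 204.] [ 607.8 -129.4  155.4  137.8  -78.2]
[571.  42.] [1046.9 -810.4  391.8  220.3   89.9]
(230, 186, 190, 177)
```

Request:
servo_tool(
  increments=[1,0.6,-0.12,0,0,0,0,1,0.8,-0.14,0,0,0,0,1,0.8,-0.14,0,0,0,0,1,0.8,-0.14,0,0,0,0,1,0.58,-0.13,0,0,0,0],
)

```text
time_s: 25.1
ee_pos: [424.4, -140.9, 160.0]
tool_rot: [0.634, 0.773, -0.0, -0.001]
wrist_force: [0.8, 0.9, 0.0]
opening: 94.4
grasp_force: 0.0
```

Request:
servo_tool(
  increments=[1,0,0,0,0,0,1,1,0,0,0,0,0,1,1,0,0,0,0,0,1,1,0,0,0,0,0,1,1,0,0,0,0,0,1],
)

```text
time_s: 25.72
ee_pos: [425.4, -142.7, 160.2]
tool_rot: [0.76, 0.65, -0.0, -0.001]
wrist_force: [0.7, 0.5, 0.2]
opening: 93.6
grasp_force: 0.0
```

Request:
servo_tool(
  increments=[1,0,0,0,0,0,1,1,0,0,0,0,0,1,1,0,0,0,0,0,0.68,1,0,0,0,0,0,0,1,0,0,0,0,0,0],
)

```text
time_s: 26.35
ee_pos: [425.6, -142.8, 160.6]
tool_rot: [0.817, 0.577, -0.0, -0.0]
wrist_force: [-0.1, -1.6, 0.2]
opening: 94.1
grasp_force: 0.0
```

```bash
python3 - <<'E'
from h import *
st=read_state(); f=grab_frame("wrist"); cv2.imwrite("pics/w7.png",f[:,:,::-1])
for c in blobs(f,22,35,vmin=90,amin=1500): print(cv2.boundingRect(c),rect("wrist",c,46,st))
plan((424.5,-141.5,30),-19.5)
E
```

```text
(277, 183, 90, 120) [ 425.5 -141.7   84.5   60.2   70.4]
(430, 56, 97, 184) [ 554.4 -121.   113.8   39.1  -78.1]
(227, 6, 60, 65) [431.3  -5.1  36.5  36.1 -63.7]
tcp [ 425.7 -142.9  160.7] dir -19.48 tilt [-0.0006  0.0003] open 94.0 grip 0.0 t 26.4
shift total [ 0.015 -0.025  2.178] rows 3 each [ 0.005 -0.008  0.726]
turn total 0.0 rows 1 each 0.004
```

View pics/w7.png

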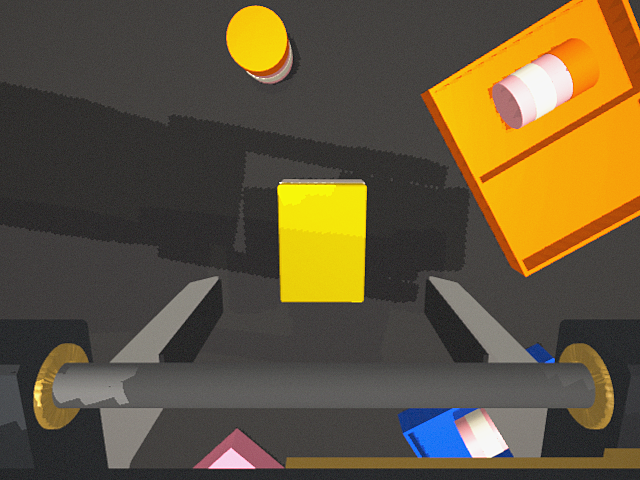

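The box lid sits at u 277–367, v 183–303, square between the fingers. The orange lane vial lies in its tray at (545,80). Descending to grip.

Request:
servo_tool(
  increments=[1,0.02,-0.01,0.6,0,0,0,1,0,0,0.8,0,0,0,1,0,0,0.5,0,0,0,1,0,0,0.27,0,0,0,1,0,0,0,0,0,0],
)

```text
time_s: 27.02
ee_pos: [424.4, -140.9, 29.5]
tool_rot: [0.817, 0.577, -0.001, -0.002]
wrist_force: [-0.3, -0.4, 0.3]
opening: 94.3
grasp_force: 0.0
```

Request:
servo_tool(
  increments=[-1,0,0,0,0,0,0,-1,0,0,0,0,0,0,-1,0,0,0,0,0,0,-1,0,0,0,0,0,0,-1,0,0,0,0,0,0],
)

```text
time_s: 27.65
ee_pos: [425.8, -141.7, 31.3]
tool_rot: [0.817, 0.577, -0.0, 0.0]
wrist_force: [-1.5, 0.8, 4.4]
opening: 60.3
grasp_force: 30.0
```

Request:
servo_tool(
  increments=[-1,0,0,-0.3,0,0,0,-1,0,0,-0.5,0,0,0,-1,0,0,-0.7,0,0,0,-1,0,0,-0.6,0,0,0,-1,0,0,0,0,0,0],
)

```text
time_s: 28.28
ee_pos: [427.9, -142.8, 159.4]
tool_rot: [0.817, 0.577, 0.002, 0.003]
wrist_force: [0.5, -0.3, -1.5]
opening: 59.7
grasp_force: 30.0
```

```bash
python3 - <<'E'
from h import *
plan((619.5,128.9,160),-19.5)
E
```

```text
tcp [ 427.9 -142.8  159.4] dir -19.51 tilt [ 0.0063 -0.0035] open 59.7 grip 30.0 t 28.27
shift total [ 5.335  1.497 -0.006] rows 7 each [ 0.762  0.214 -0.001]
turn total -0.0 rows 1 each -0.003
```

Request:
servo_tool(
  increments=[-1,0.5,0.14,0,0,0,0,-1,0.75,0.21,0,0,0,0,-1,0.8,0.22,0,0,0,0,-1,0.8,0.22,0,0,0,0,-1,0.8,0.22,0,0,0,0],
)

```text
time_s: 28.9
ee_pos: [555.2, 46.0, 153.8]
tool_rot: [0.817, 0.577, -0.002, -0.001]
wrist_force: [0.7, -0.5, -1.2]
opening: 59.8
grasp_force: 30.0
```

Request:
servo_tool(
  increments=[-1,0.75,0.21,0,0,0,0,-1,0.6,0.18,0,0,0,0,-1,0.34,0.13,0,0,0,0,-1,0,0,0,0,0,0,-1,0,0,0,0,0,0],
)

```text
time_s: 29.52
ee_pos: [617.7, 129.0, 154.6]
tool_rot: [0.817, 0.577, -0.002, -0.001]
wrist_force: [0.2, 0.5, -1.9]
opening: 60.2
grasp_force: 30.0
```

```bash
python3 - <<'E'
from h import *
f=grab_frame("wrist"); cv2.imwrite("pics/w8.png",f[:,:,::-1])
plan((619.5,128.9,38),-19.5)
E
```

```text
tcp [618.  128.8 155.3] dir -19.55 tilt [-0.0029 -0.0006] open 59.6 grip 30.0 t 29.57
shift total [0.013 0.029 1.954] rows 3 each [0.004 0.01  0.651]
turn total -0.01 rows 1 each -0.013
```

View pics/w8.png

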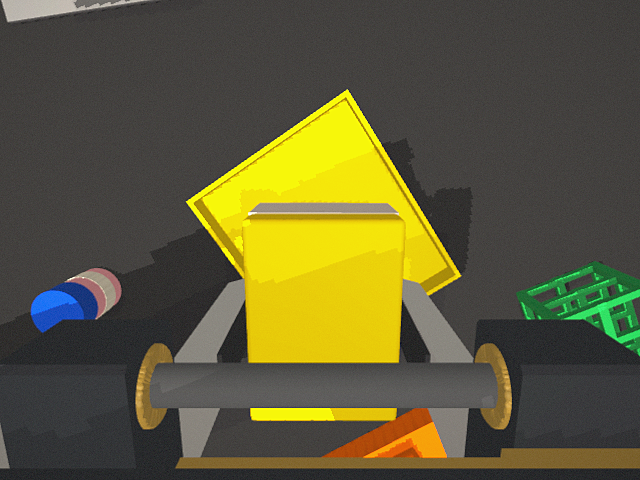

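Wrist view over the yellow tray: the rim corners are at (188,202), (348,91) and (461,277), and the box hangs between them. I'll check the tray centre from the corners.

```bash
python3 - <<'E'
from h import *
st=read_state()
p=ray("wrist",[(187,202),(348,90),(462,277)],25,st)[:,:2]; print(p,np.linalg.norm(p[0]-p[1]),np.linalg.norm(p[1]-p[2]),(p[0]+p[2])/2)
E
```

```text
[[536.17686464 187.8146384 ]
 [668.57105847 220.61286635]
 [706.32559805  67.8215949 ]] 136.39628409579535 157.38671446914122 [621.25123134 127.81811665]
```

Request:
servo_tool(
  increments=[-1,0.01,0.04,0.4,0,0,0,-1,0,0,0.6,0,0,0,-1,0,0,0.5,0,0,0,-1,0,0,0.3,0,0,0,-1,0,0,0.1,0,0,0],
)

```text
time_s: 30.2
ee_pos: [620.8, 128.8, 41.7]
tool_rot: [0.817, 0.577, -0.001, -0.001]
wrist_force: [0.6, -0.1, -1.2]
opening: 59.7
grasp_force: 30.0
```

Request:
servo_tool(
  increments=[-1,0,0,0.03,0,0,0,-1,0,0,0,0,0,0,-1,0,0,0,0,0,0],
)

```text
time_s: 30.58
ee_pos: [622.7, 129.6, 42.3]
tool_rot: [0.817, 0.577, 0.001, 0.001]
wrist_force: [-0.3, -0.2, -1.7]
opening: 59.7
grasp_force: 30.0
```

Request:
servo_tool(
  increments=[-1,0,0,0.015,0,0,0,-1,0,0,0,0,0,0,-1,0,0,0,0,0,0],
)

```text
time_s: 30.95
ee_pos: [621.7, 129.5, 40.2]
tool_rot: [0.817, 0.577, 0.0, -0.0]
wrist_force: [0.7, 0.1, -2.6]
opening: 59.9
grasp_force: 30.0
```

Request:
servo_tool(
  increments=[-1,0,0,0.03,0,0,0,-1,0,0,0.02,0,0,0,-1,0,0,0,0,0,0,-1,0,0,0,0,0,0],
)

```text
time_s: 31.45
ee_pos: [621.7, 129.4, 37.1]
tool_rot: [0.817, 0.577, -0.0, -0.0]
wrist_force: [-0.2, 0.2, -1.5]
opening: 59.9
grasp_force: 30.0
```

Request:
servo_tool(
  increments=[-1,0,0,0.015,0,0,0,-1,0,0,0,0,0,0,-1,0,0,0,0,0,0],
)

```text
time_s: 31.82
ee_pos: [621.7, 129.4, 36.2]
tool_rot: [0.817, 0.577, -0.0, -0.0]
wrist_force: [0.5, 0.4, -1.8]
opening: 59.7
grasp_force: 30.0
```

Request:
servo_tool(
  increments=[-1,0,0,0.015,0,0,0,-1,0,0,0,0,0,0,-1,0,0,0,0,0,0],
)

```text
time_s: 32.2
ee_pos: [621.9, 129.4, 35.4]
tool_rot: [0.817, 0.577, 0.0, 0.0]
wrist_force: [0.4, -0.0, -2.4]
opening: 60.1
grasp_force: 30.0
```

Request:
servo_tool(
  increments=[-1,0,0,0.015,0,0,0,-1,0,0,0,0,0,0,-1,0,0,0,0,0,0],
)

```text
time_s: 32.58
ee_pos: [621.9, 129.5, 35.4]
tool_rot: [0.817, 0.577, 0.0, 0.0]
wrist_force: [-2.2, -0.6, 5.8]
opening: 60.1
grasp_force: 30.0
```

Request:
servo_tool(
  increments=[0.35,0,0,0,0,0,0,0.5,0,0,0,0,0,0,0.62,0,0,0,0,0,0,0.62,0,0,0,0,0,0],
)

```text
time_s: 33.08
ee_pos: [621.7, 129.4, 34.2]
tool_rot: [0.817, 0.577, -0.0, -0.0]
wrist_force: [0.8, 0.5, 0.5]
opening: 76.3
grasp_force: 0.0
```

Request:
servo_tool(
  increments=[0.62,0,0,-0.2,0,0,0,0.62,0,0,-0.5,0,0,0,0.62,0,0,-0.8,0,0,0,0.62,0,0,-0.6,0,0,0,0.62,0,0,0,0,0,0],
)

```text
time_s: 33.7
ee_pos: [625.0, 129.7, 165.9]
tool_rot: [0.817, 0.577, 0.004, 0.003]
wrist_force: [-0.1, 1.1, 0.4]
opening: 76.3
grasp_force: 0.0
```

Request:
servo_tool(
  increments=[1,0,0,0,0,0,-0.7,1,0,0,0,0,0,-1,1,0,0,0,0,0,-1,1,0,0,0,0,0,-1,1,0,0,0,0,0,-1],
)

```text
time_s: 34.33
ee_pos: [620.6, 129.3, 158.6]
tool_rot: [0.711, 0.703, -0.001, -0.001]
wrist_force: [-1.0, 0.3, -1.1]
opening: 93.9
grasp_force: 0.0
```

Request:
servo_tool(
  increments=[1,0,0,0,0,0,-1,1,0,0,0,0,0,-1,1,0,0,0,0,0,-1,1,0,0,0,0,0,0,1,0,0,0,0,0,0],
)

```text
time_s: 34.95
ee_pos: [621.2, 129.4, 159.5]
tool_rot: [0.635, 0.773, -0.001, -0.001]
wrist_force: [-0.2, -0.3, 0.9]
opening: 94.0
grasp_force: 0.0
```

```bash
python3 - <<'E'
from h import *
st=read_state();f=grab_frame("wrist"); cv2.imwrite("pics/w9.png",f[:,:,::-1])
for c in blobs(f,22,35,vmin=90,amin=1500): print(cv2.boundingRect(c),rect("wrist",c,50,st))
for c in blobs(f,100,125,smin=150): print("b",cv2.boundingRect(c),rect("wrist",c,54,st))
plan((430.3,146,160),11.2)
E
```

```text
(219, 125, 197, 216) [619.3 134.6 143.9 125.5 -76.1]
b (8, 138, 73, 58) [435.6 147.6  46.2  35.9  11.2]
tcp [621.3 129.4 159.8] dir 11.24 tilt [-0.0011 -0.0001] open 93.7 grip 0.0 t 35.0
shift total [ 0.892 -3.069 -0.   ] rows 4 each [ 0.223 -0.767 -0.   ]
turn total 0.01 rows 1 each 0.01
```

View pics/w9.png

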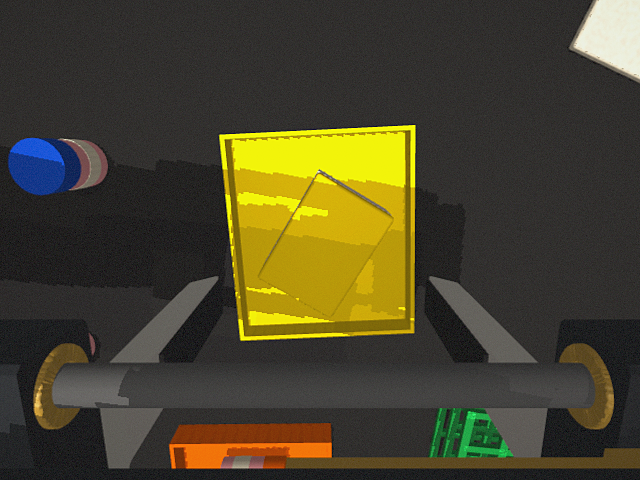

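The box sits flat in the yellow tray, centred at (325,245). The blue standing vial is at (40,167). On to it.

Request:
servo_tool(
  increments=[1,0.15,-0.5,0,0,0,0,1,0.22,-0.75,0,0,0,0,1,0.22,-0.75,0,0,0,0,1,0.2,-0.7,0,0,0,0,1,0.1,-0.37,0,0,0,0],
)

```text
time_s: 35.62
ee_pos: [428.3, 145.9, 160.1]
tool_rot: [0.634, 0.773, -0.0, -0.0]
wrist_force: [0.9, 0.6, 0.9]
opening: 94.1
grasp_force: 0.0
```

Request:
servo_tool(
  increments=[1,0,0,0,0,0,0,1,0,0,0,0,0,0],
)

```text
time_s: 35.88
ee_pos: [431.9, 145.7, 160.9]
tool_rot: [0.634, 0.773, 0.001, 0.001]
wrist_force: [0.8, 0.5, 0.1]
opening: 93.9
grasp_force: 0.0
```

```bash
python3 - <<'E'
from h import *
st=read_state();f=grab_frame("wrist"); cv2.imwrite("pics/w10.png",f[:,:,::-1])
for c in blobs(f,100,125,smin=150):
    e=cv2.fitEllipse(c); print("b",cv2.boundingRect(c),e,ray("wrist",e[0],54,st))
plan((430.3,146,33),11.2)
E
```

```text
b (295, 217, 54, 56) ((321.30767822265625, 244.5007781982422), (52.913726806640625, 55.04849624633789), 0.47607964277267456) [[430.71455564 148.06374478  54.        ]]
tcp [432.1 145.7 160.9] dir 11.25 tilt [0.0015 0.0001] open 94.0 grip 0.0 t 35.92
shift total [ 0.011 -0.031  2.131] rows 3 each [ 0.004 -0.01   0.71 ]
turn total 0.01 rows 1 each 0.013
```

Request:
servo_tool(
  increments=[1,0.02,-0.02,0.6,0,0,0,1,0,0,0.8,0,0,0,1,0,0,0.5,0,0,0,1,0,0,0.23,0,0,0,1,0,0,0,0,0,0],
)

```text
time_s: 36.55
ee_pos: [429.4, 146.5, 32.0]
tool_rot: [0.634, 0.773, -0.001, -0.0]
wrist_force: [-0.9, -0.2, 0.6]
opening: 93.9
grasp_force: 0.0
```

Request:
servo_tool(
  increments=[-1,0,0,0,0,0,0,-1,0,0,0,0,0,0,-1,0,0,0,0,0,0,-1,0,0,0,0,0,0,-1,0,0,0,0,0,0],
)

```text
time_s: 37.17
ee_pos: [429.3, 146.7, 32.8]
tool_rot: [0.634, 0.773, 0.0, 0.0]
wrist_force: [-0.4, 0.3, -0.1]
opening: 47.7
grasp_force: 0.0
```

Request:
servo_tool(
  increments=[-1,0,0,0,0,0,0,-1,0,0,-0.3,0,0,0,-1,0,0,-0.6,0,0,0,-1,0,0,-0.7,0,0,0,-1,0,0,-0.5,0,0,0],
)

```text
time_s: 37.8
ee_pos: [429.7, 146.8, 160.4]
tool_rot: [0.634, 0.773, 0.001, 0.001]
wrist_force: [0.3, -0.2, -0.5]
opening: 35.9
grasp_force: 30.0
```

Request:
servo_tool(
  increments=[-1,0,0,0,0,0,0,-1,0,0,0,0,0,0],
)

```text
time_s: 38.05
ee_pos: [428.2, 146.6, 157.4]
tool_rot: [0.634, 0.773, -0.001, -0.001]
wrist_force: [-0.1, 1.0, -1.3]
opening: 35.9
grasp_force: 30.0
```

```bash
python3 - <<'E'
from h import *
plan((521.9,-420.5,160),11.2)
E
```

```text
tcp [428.2 146.6 157.4] dir 11.29 tilt [-0.0021 -0.0003] open 35.9 grip 30.0 t 38.05
shift total [-9.574 -0.319 -0.044] rows 12 each [-0.798 -0.027 -0.004]
turn total 0.02 rows 1 each 0.022
```

Request:
servo_tool(
  increments=[-1,-0.5,-0.02,0,0,0,0,-1,-0.8,-0.02,0,0,0,0,-1,-0.85,-0.03,0,0,0,0,-1,-0.85,-0.03,0,0,0,0,-1,-0.85,-0.03,0,0,0,0],
)

```text
time_s: 38.67
ee_pos: [465.4, -82.4, 156.3]
tool_rot: [0.634, 0.773, -0.001, -0.002]
wrist_force: [1.2, -0.1, -0.3]
opening: 35.8
grasp_force: 30.0
```

Request:
servo_tool(
  increments=[-1,-0.85,-0.02,0,0,0,0,-1,-0.85,-0.03,0,0,0,0,-1,-0.85,-0.03,0,0,0,0,-1,-0.85,-0.03,0,0,0,0,-1,-0.85,-0.03,0,0,0,0],
)

```text
time_s: 39.3
ee_pos: [507.3, -333.7, 155.6]
tool_rot: [0.634, 0.773, 0.0, -0.002]
wrist_force: [-0.4, 0.1, 0.1]
opening: 35.5
grasp_force: 30.0
```

Request:
servo_tool(
  increments=[-1,-0.8,-0.03,0,0,0,0,-1,-0.5,-0.02,0,0,0,0,-1,-0.17,0,0,0,0,0,-1,0,0,0,0,0,0,-1,0,0,0,0,0,0],
)

```text
time_s: 39.92
ee_pos: [522.6, -418.4, 157.8]
tool_rot: [0.634, 0.774, 0.0, -0.001]
wrist_force: [0.1, -0.7, -0.1]
opening: 35.7
grasp_force: 30.0
```

```bash
python3 - <<'E'
from h import *
st=read_state();f=grab_frame("wrist"); cv2.imwrite("pics/w11.png",f[:,:,::-1])
plan((521.9,-420.5,45),11.2)
E
```

```text
tcp [ 522.8 -418.5  158.3] dir 11.36 tilt [-0.0007  0.0012] open 35.5 grip 30.0 t 39.98
shift total [-0.032 -0.02   1.888] rows 3 each [-0.011 -0.007  0.629]
turn total 0.04 rows 1 each 0.04
```

View pics/w11.png

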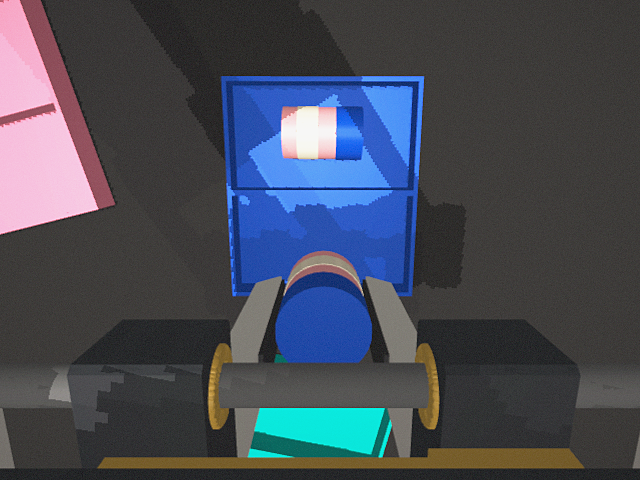

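The blue lane vial lies at (322,133) in the tray's upper bay. The standing vial is held upright over the lower bay, whose divider is at v≈188 and far edge at v≈295. Descending.

```bash
python3 - <<'E'
from h import *
st=read_state()
p=ray("wrist",[(222,76),(424,76),(232,296),(416,295),(322,188)],25,st)[:,:2]; print(p,p[:4].mean(0))
a=np.radians(11.3);c=p[:4].mean(0); print(c+38.5*np.array([np.sin(a),-np.cos(a)]))
E
```

```text
[[ 434.18899667 -321.17685076]
 [ 567.28930981 -294.50295762]
 [ 463.58695127 -475.17205786]
 [ 600.76257277 -446.85327231]
 [ 514.75256549 -381.43485362]] [ 516.45695763 -384.42628464]
[ 524.00088418 -422.17994899]
```

Request:
servo_tool(
  increments=[-1,-0.03,-0.02,0.4,0,0,0,-1,0,0,0.6,0,0,0,-1,0,0,0.5,0,0,0,-1,0,0,0.2,0,0,0,-1,0,0,0,0,0,0],
)

```text
time_s: 40.6
ee_pos: [521.8, -421.2, 56.2]
tool_rot: [0.634, 0.773, 0.0, -0.001]
wrist_force: [-0.4, -0.8, -0.8]
opening: 35.4
grasp_force: 30.0
```

Request:
servo_tool(
  increments=[-1,0,0,0,0,0,0,-1,0,0,0,0,0,0,-1,0,0,0,0,0,0],
)

```text
time_s: 40.98
ee_pos: [522.5, -422.7, 57.8]
tool_rot: [0.634, 0.773, -0.0, 0.001]
wrist_force: [0.0, -0.2, -0.9]
opening: 35.6
grasp_force: 30.0
```

Request:
servo_tool(
  increments=[-1,0,0,0.09,0,0,0,-1,0,0,0.09,0,0,0,-1,0,0,0,0,0,0,-1,0,0,0,0,0,0],
)

```text
time_s: 41.48
ee_pos: [521.9, -422.1, 45.6]
tool_rot: [0.634, 0.773, 0.0, -0.0]
wrist_force: [-0.3, 0.3, -0.3]
opening: 35.7
grasp_force: 30.0
```

Request:
servo_tool(
  increments=[-1,0,0,0.025,0,0,0,-1,0,0,0.025,0,0,0,-1,0,0,0,0,0,0],
)

```text
time_s: 41.85
ee_pos: [521.9, -422.1, 42.6]
tool_rot: [0.634, 0.773, 0.0, -0.0]
wrist_force: [0.4, 0.7, -0.2]
opening: 35.5
grasp_force: 30.0
```

Request:
servo_tool(
  increments=[-1,0,0,0.025,0,0,0,-1,0,0,0,0,0,0,-1,0,0,0,0,0,0],
)

```text
time_s: 42.22
ee_pos: [522.0, -422.2, 41.3]
tool_rot: [0.634, 0.773, -0.0, 0.0]
wrist_force: [-0.8, -0.5, -0.0]
opening: 35.7
grasp_force: 30.0
```

Request:
servo_tool(
  increments=[-1,0,0,0.02,0,0,0,-1,0,0,0,0,0,0,-1,0,0,0,0,0,0],
)

```text
time_s: 42.6
ee_pos: [521.9, -422.1, 40.1]
tool_rot: [0.634, 0.773, -0.0, -0.0]
wrist_force: [0.6, 0.9, 0.9]
opening: 35.6
grasp_force: 30.0
```

Request:
servo_tool(
  increments=[-1,0,0,0.015,0,0,0,-1,0,0,0,0,0,0,-1,0,0,0,0,0,0],
)

```text
time_s: 42.98
ee_pos: [522.0, -422.2, 39.3]
tool_rot: [0.634, 0.773, -0.0, 0.0]
wrist_force: [0.8, -1.1, -0.8]
opening: 35.8
grasp_force: 30.0
```

Request:
servo_tool(
  increments=[-1,0,0,0.015,0,0,0,-1,0,0,0,0,0,0,-1,0,0,0,0,0,0],
)

```text
time_s: 43.35
ee_pos: [522.0, -422.1, 38.3]
tool_rot: [0.634, 0.773, 0.0, -0.0]
wrist_force: [-0.1, 0.1, 0.6]
opening: 36.1
grasp_force: 30.0
```

Request:
servo_tool(
  increments=[-1,0,0,0.015,0,0,0,-1,0,0,0,0,0,0,-1,0,0,0,0,0,0],
)

```text
time_s: 43.72
ee_pos: [522.0, -422.2, 37.4]
tool_rot: [0.634, 0.773, -0.0, -0.0]
wrist_force: [0.0, 0.0, -0.6]
opening: 35.6
grasp_force: 30.0
```

Request:
servo_tool(
  increments=[-1,0,0,0.01,0,0,0,-1,0,0,0,0,0,0,-1,0,0,0,0,0,0],
)

```text
time_s: 44.1
ee_pos: [522.0, -422.2, 37.2]
tool_rot: [0.634, 0.773, -0.0, 0.0]
wrist_force: [-1.2, 1.0, 2.1]
opening: 35.2
grasp_force: 30.0
```

Request:
servo_tool(
  increments=[-0.1,0,0,0,0,0,0,0.1,0,0,0,0,0,0,0.3,0,0,0,0,0,0,0.3,0,0,0,0,0,0],
)

```text
time_s: 44.6
ee_pos: [522.0, -422.1, 36.7]
tool_rot: [0.634, 0.773, 0.0, -0.0]
wrist_force: [0.1, -0.2, 0.4]
opening: 60.7
grasp_force: 0.0
```

Request:
servo_tool(
  increments=[0.3,0,0,-0.2,0,0,0,0.3,0,0,-0.5,0,0,0,0.3,0,0,-0.7,0,0,0,0.3,0,0,-0.6,0,0,0,0.3,0,0,0,0,0,0],
)

```text
time_s: 45.22
ee_pos: [524.3, -424.5, 162.6]
tool_rot: [0.634, 0.773, -0.001, 0.005]
wrist_force: [-0.0, -0.1, -0.4]
opening: 61.0
grasp_force: 0.0
```

Request:
servo_tool(
  increments=[1,0,0,0,0,0,0,1,0,0,0,0,0,0],
)

```text
time_s: 45.48
ee_pos: [521.0, -421.1, 154.6]
tool_rot: [0.634, 0.773, 0.0, -0.002]
wrist_force: [-0.5, -0.2, 0.8]
opening: 77.5
grasp_force: 0.0
```

```bash
python3 - <<'E'
from h import *
st=read_state();f=grab_frame("wrist"); cv2.imwrite("pics/w12.png",f[:,:,::-1])
plan((431.7,-7,160),11.8)
E
```

```text
tcp [ 521.  -421.2  154.6] dir 11.28 tilt [-0.0027  0.0028] open 81.1 grip 0.0 t 45.52
shift total [ 7.062 -0.109 -0.067] rows 9 each [ 0.785 -0.012 -0.007]
turn total -0.13 rows 1 each -0.129
```

View pics/w12.png

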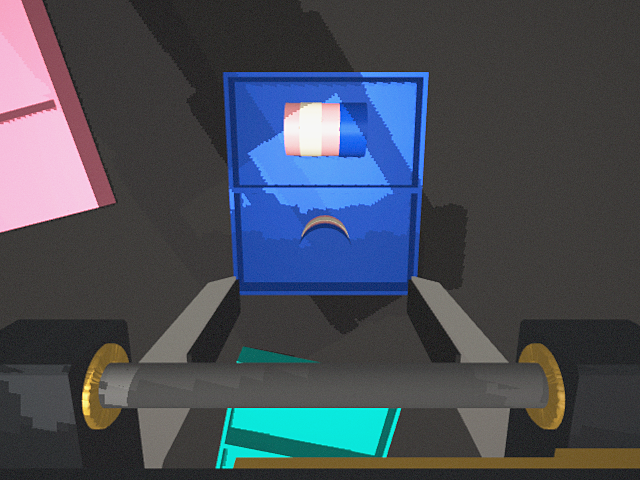

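The blue standing vial is upright in the lower bay at (326,240), with the lying one at (326,130). Next, the orange standing vial.

Request:
servo_tool(
  increments=[1,0.5,-0.01,0,0,0,0,1,0.8,-0.01,0,0,0,0,1,0.85,-0.01,0,0,0,0,1,0.85,-0.01,0,0,0,0,1,0.85,-0.01,0,0,0,0],
)

```text
time_s: 46.15
ee_pos: [472.7, -194.3, 155.6]
tool_rot: [0.634, 0.773, -0.0, -0.001]
wrist_force: [0.2, 0.6, 0.9]
opening: 94.2
grasp_force: 0.0
```

Request:
servo_tool(
  increments=[1,0.85,-0.01,0,0,0,0,1,0.85,-0.01,0,0,0,0,1,0.8,-0.01,0,0,0,0,1,0.5,-0.01,0,0,0,-0.13,1,0.21,-0.01,0,0,0,0],
)

```text
time_s: 46.78
ee_pos: [432.0, -6.5, 155.9]
tool_rot: [0.63, 0.777, -0.0, -0.001]
wrist_force: [0.8, -0.8, -0.5]
opening: 93.4
grasp_force: 0.0
```

Request:
servo_tool(
  increments=[1,0,0,0,0,0,0,1,0,0,0,0,0,0],
)

```text
time_s: 47.02
ee_pos: [433.4, -8.9, 156.7]
tool_rot: [0.631, 0.776, -0.0, 0.0]
wrist_force: [0.2, 0.3, 0.1]
opening: 93.8
grasp_force: 0.0
```

```bash
python3 - <<'E'
from h import *
st=read_state();f=grab_frame("wrist"); cv2.imwrite("pics/w13.png",f[:,:,::-1])
for c in blobs(f,3,24,smin=150,amin=1000):
    e=cv2.fitEllipse(c); print("o",cv2.boundingRect(c),e[1],ray("wrist",e[0],54,st))
plan((431.5,-6.5,33),11.8)
E
```

```text
o (286, 408, 354, 61) (58.9493408203125, 387.9123840332031) [[ 556.69898561 -134.99857167   54.        ]]
o (560, 343, 54, 87) (48.51005172729492, 84.12930297851562) [[640.58784111 -69.80922052  54.        ]]
o (33, 343, 55, 86) (48.77646255493164, 83.78524017333984) [[ 268.37942472 -146.88740492   54.        ]]
o (500, 324, 60, 39) (38.33242416381836, 61.417781829833984) [[593.03924305 -41.89816941  54.        ]]
o (293, 216, 56, 58) (54.18213653564453, 57.062774658203125) [[431.30264878  -6.14192961  54.        ]]
o (510, 0, 32, 218) (15.470667839050293, 320.74072265625) [[535.07554628 110.73030875  54.        ]]
tcp [433.5  -9.  156.8] dir 11.73 tilt [ 0.0001 -0.0004] open 93.8 grip 0.0 t 47.08
shift total [ 0.048 -0.024  2.063] rows 3 each [ 0.016 -0.008  0.688]
turn total -0.02 rows 1 each -0.018
```

Request:
servo_tool(
  increments=[1,0.05,-0.03,0.6,0,0,0,1,0,0,0.8,0,0,0,1,0,0,0.5,0,0,0,1,0,0,0.16,0,0,0,1,0,0,0,0,0,0],
)

```text
time_s: 47.7
ee_pos: [430.9, -6.0, 33.2]
tool_rot: [0.631, 0.776, -0.0, -0.0]
wrist_force: [-0.1, -0.1, 0.9]
opening: 94.0
grasp_force: 0.0
```

Request:
servo_tool(
  increments=[-1,0,0,0,0,0,0,-1,0,0,0,0,0,0,-1,0,0,0,0,0,0,-1,0,0,0,0,0,0,-1,0,0,0,0,0,0],
)

```text
time_s: 48.32
ee_pos: [430.8, -5.4, 33.4]
tool_rot: [0.631, 0.776, 0.0, 0.0]
wrist_force: [0.2, 0.4, 0.1]
opening: 47.3
grasp_force: 0.0
```

Request:
servo_tool(
  increments=[-1,0,0,0,0,0,0,-1,0,0,0,0,0,0,-1,0,0,0,0,0,0],
)

```text
time_s: 48.7
ee_pos: [430.7, -5.3, 33.2]
tool_rot: [0.631, 0.776, 0.0, -0.0]
wrist_force: [-0.3, 0.8, 0.1]
opening: 35.9
grasp_force: 30.0
```

Request:
servo_tool(
  increments=[-1,0,0,-0.3,0,0,0,-1,0,0,-0.6,0,0,0,-1,0,0,-0.7,0,0,0,-1,0,0,-0.5,0,0,0,-1,0,0,0,0,0,0],
)

```text
time_s: 49.32
ee_pos: [432.7, -5.8, 161.4]
tool_rot: [0.631, 0.776, 0.001, 0.003]
wrist_force: [0.0, 0.4, -1.5]
opening: 35.5
grasp_force: 30.0
```

```bash
python3 - <<'E'
from h import *
plan((619,-167.7,160),11.8)
E
```

```text
tcp [432.7  -5.8 161.4] dir 11.81 tilt [ 0.0059 -0.0013] open 35.5 grip 30.0 t 49.33
shift total [-3.276  2.487  0.046] rows 4 each [-0.819  0.622  0.011]
turn total 0.0 rows 1 each 0.002
```

Request:
servo_tool(
  increments=[-1,-0.4,0.3,0,0,0,0,-1,-0.65,0.5,0,0,0,0,-1,-0.7,0.55,0,0,0,0,-1,-0.65,0.5,0,0,0,0,-1,-0.5,0.4,0,0,0,0],
)

```text
time_s: 49.95
ee_pos: [598.4, -149.1, 156.0]
tool_rot: [0.631, 0.776, -0.001, -0.002]
wrist_force: [-0.0, -0.6, -0.7]
opening: 35.6
grasp_force: 30.0
```

Request:
servo_tool(
  increments=[-1,-0.37,0.28,0,0,0,0,-1,0,0,0,0,0,0,-1,0,0,0,0,0,0],
)

```text
time_s: 50.32
ee_pos: [617.8, -165.4, 157.0]
tool_rot: [0.631, 0.776, -0.0, -0.002]
wrist_force: [-0.0, 0.2, -0.6]
opening: 35.5
grasp_force: 30.0
```

```bash
python3 - <<'E'
from h import *
st=read_state();f=grab_frame("wrist"); cv2.imwrite("pics/w14.png",f[:,:,::-1])
plan((619,-167.7,60),11.8)
E
```

```text
tcp [ 617.9 -165.2  157.6] dir 11.83 tilt [-0.0031  0.0015] open 35.6 grip 30.0 t 50.38
shift total [-0.047  0.014  1.626] rows 2 each [-0.024  0.007  0.813]
turn total 0.01 rows 1 each 0.008
```

View pics/w14.png

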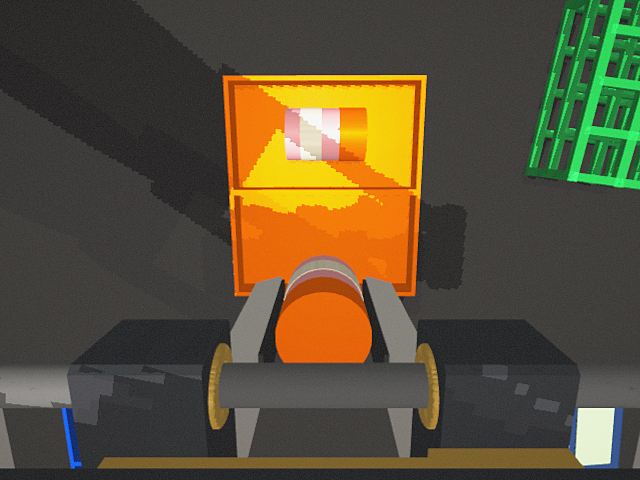

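The lying orange vial is at (326,134), and the standing one is held over the lower bay. Lowering.

Request:
servo_tool(
  increments=[-1,-0.04,0.01,0.4,0,0,0,-1,0,0,0.6,0,0,0,-1,0,0,0.5,0,0,0,-1,0,0,0.3,0,0,0,-1,0,0,0.1,0,0,0],
)

```text
time_s: 51.0
ee_pos: [619.4, -167.7, 44.1]
tool_rot: [0.63, 0.776, -0.0, -0.001]
wrist_force: [0.5, 0.4, -0.4]
opening: 35.5
grasp_force: 30.0
```

Request:
servo_tool(
  increments=[-1,0,0,0,0,0,0,-1,0,0,0,0,0,0,-1,0,0,0,0,0,0],
)

```text
time_s: 51.38
ee_pos: [621.4, -169.0, 46.5]
tool_rot: [0.631, 0.776, 0.0, 0.001]
wrist_force: [0.1, -0.4, -1.0]
opening: 35.7
grasp_force: 30.0
```

Request:
servo_tool(
  increments=[-1,-0.01,-0.02,0.05,0,0,0,-1,0,0,0.05,0,0,0,-1,0,0,0,0,0,0,-1,0,0,0,0,0,0],
)

```text
time_s: 51.88
ee_pos: [619.4, -169.4, 39.1]
tool_rot: [0.631, 0.776, -0.0, -0.0]
wrist_force: [-0.1, 0.3, -0.7]
opening: 35.4
grasp_force: 30.0
```

Request:
servo_tool(
  increments=[-1,0,0,0.025,0,0,0,-1,0,0,0,0,0,0,-1,0,0,0,0,0,0],
)

```text
time_s: 52.25
ee_pos: [619.5, -169.4, 37.7]
tool_rot: [0.631, 0.776, -0.0, 0.0]
wrist_force: [-0.7, -0.2, -1.2]
opening: 35.6
grasp_force: 30.0
```

Request:
servo_tool(
  increments=[-1,0,0,0.015,0,0,0,-1,0,0,0,0,0,0,-1,0,0,0,0,0,0],
)

```text
time_s: 52.62
ee_pos: [619.6, -169.5, 37.3]
tool_rot: [0.631, 0.776, 0.0, 0.0]
wrist_force: [-1.6, -0.2, 2.8]
opening: 35.9
grasp_force: 30.0
```

Contact. Release, retreat and check.

Request:
servo_tool(
  increments=[-0.1,0,0,0,0,0,0,0.1,0,0,0,0,0,0,0.3,0,0,0,0,0,0,0.3,0,0,0,0,0,0],
)

```text
time_s: 53.12
ee_pos: [619.4, -169.4, 36.7]
tool_rot: [0.631, 0.776, -0.0, -0.0]
wrist_force: [-0.1, -0.4, 0.4]
opening: 61.0
grasp_force: 0.0
```

Request:
servo_tool(
  increments=[0.3,0,0,-0.2,0,0,0,0.3,0,0,-0.5,0,0,0,0.3,0,0,-0.7,0,0,0,0.3,0,0,-0.6,0,0,0,0.3,0,0,0,0,0,0],
)

```text
time_s: 53.75
ee_pos: [622.5, -170.6, 162.3]
tool_rot: [0.631, 0.776, 0.001, 0.005]
wrist_force: [0.1, 0.2, 0.1]
opening: 61.0
grasp_force: 0.0
```

Request:
servo_tool(
  increments=[0.3,0.8,-0.4,0,0,0,0,0.3,0.8,-0.8,0,0,0,0,0.3,0.8,-0.8,0,0,0,0,0.3,0.6,-0.6,0,0,0,0,0.3,0,0,0,0,0,0],
)

```text
time_s: 54.38
ee_pos: [434.3, -28.8, 154.6]
tool_rot: [0.63, 0.777, -0.001, -0.003]
wrist_force: [0.7, -1.2, 1.0]
opening: 61.1
grasp_force: 0.0
```

```bash
python3 - <<'E'
from h import *
plan()
s=grab_frame("scene"); s=cv2.resize(s[140:440,200:500],(600,600),interpolation=cv2.INTER_CUBIC)
cv2.imwrite("pics/end.png",s[:,:,::-1])
E
```

```text
tcp [434.3 -28.8 154.6] dir 11.93 tilt [-0.0053  0.0016] open 61.1 grip 0.0 t 54.38
```

View pics/end.png

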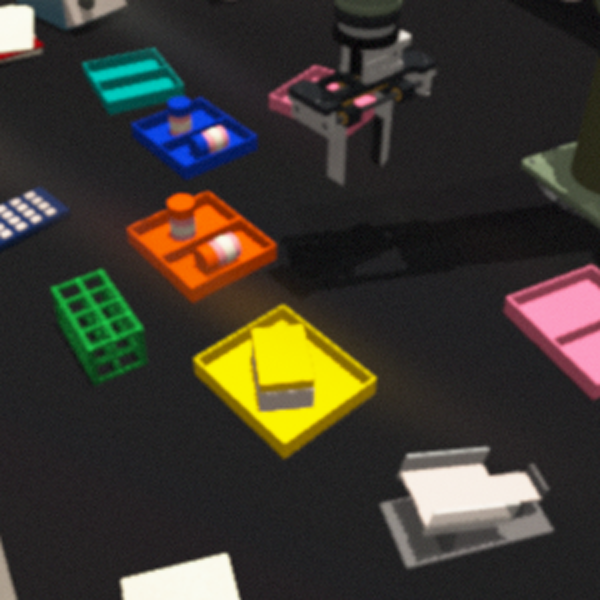

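All five items are in their trays: vials standing at (181,215) and (180,115), vials lying at (220,250) and (210,137), and the box at (283,365). The rack has not moved and the arm is clear.

```bash
python3 -c "
from bench import *
print(job_done())"
```

```text
the job is handed in; nothing more can be done
None
```

The job is handed in at about 54 s of the 131 s allowed: all four vials and the tip box are in their matching trays, lane vials lying and the rest upright, and the tube rack is where it was; no score came back.

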